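# Load and start a platform shaker

## Task

Get the shaker ready: loosen the wing knob of its clamp bar, draw the bar well back, and stand every sample jar (52 mm wide, 50 mm high) upright in one row on the rubber plate between the fence and the bar. Then push the bar up so that all the jars are held snugly against the fence, tighten the wing knob firmly, and only then turn the speed dial to the longest line, in the middle of its scale. Leave the flat dish, the tall bottle and the other things on the bench where they are.

Things in the scene. Friction and masses are not known exactly. Their poses are not given: they have to be found in the camera images.
- shaker: platform shaker, white housing 270 (x) x 355 (y) mm, fixed to the bench; front (teal strip, speed dial) at its -x, towards the robot. Origin on the bench; x from front to back, y to its left, z up. In this frame the black rubber plate's top is at z = 80 mm, x -65 to 100 mm, and the guide rail of the clamp bar runs along x at y = -150 mm
- fence_face (a point): middle of the foot of the front face of the fixed aluminium fence, which stands on the plate along the shaker's y: in the shaker's frame x = 75 mm, y = 35 mm, z = 80 mm. The fence is 12 mm high and spans shaker y -90 to 160 mm
- clamp_bar (a joint): sliding clamp bar in front of the fence, parallel to it, on a dark carriage on the guide rail. Value = gap in m between fence front face and bar rear face, 0 to 0.100, growing as it is drawn to shaker -x. The bar spans shaker y -80 to 160 mm, 12 mm thick, z 82 to 92 mm. Freed it slides with about 1.5 N and can be pulled or pushed by the clamp knob; clamped it resists some 20 N
- bar_face (a point): centre of the clamp bar's rear face (the face that meets the jars), 7 mm above the plate; moves with the bar
- clamp_knob (a joint): black wing knob on the carriage's post. Value in rad, 0 to 2.4, grows CLOCKWISE from above = tighter. Below 1.2 the bar is free, from 1.2 the screw bites and gets stiffer (to under 0.2 N m), tight from 1.8 on, stop at 2.4; stays where it is left. Its wing, 46 long x 13 wide x 30 mm high, lies along the shaker's x axis at 0
- clamp_knob_grip (a point): on the clamp knob's vertical axis, half-way up the exposed wing, 13 mm below its top and 98 mm above the plate; moves with the bar (shaker y = -150 mm, 30 mm in front of the bar's rear face). A z-turn of this frame follows the knob; its x axis lies along the wing
- speed_dial (a joint): black speed dial near the front, vertical axis. Value in rad, 0 (stop) to 4.71, grows CLOCKWISE from above. White scale of 11 lines 0.471 apart; the pointer is on the longest line, mid-scale (pointing to shaker +x), at 2.356. Turns with 0.03 N m, stays where it is left. Its grip bar, 44 long x 13 wide x 32 mm high, lies along the white pointer line
- speed_dial_grip (a point): on the dial's vertical axis, at the height to grip: 27 mm above the housing's deck and 12 mm below the knob's top; its x axis points along the pointer
- jar1_center (a point): centre, half-way up, of a closed sample jar: cylinder 52 mm in diameter, 50 mm high, white with a grey lid, about 0.12 kg, standing on the bench at the start; origin 25 mm above its underside, z up its axis. Not every jar is there each time
- jar2_center (a point): centre, half-way up, of a closed sample jar: cylinder 52 mm in diameter, 50 mm high, white with a grey lid, about 0.12 kg, standing on the bench at the start; origin 25 mm above its underside, z up its axis. Not every jar is there each time
- jar3_center (a point): centre, half-way up, of a closed sample jar: cylinder 52 mm in diameter, 50 mm high, white with a grey lid, about 0.12 kg, standing on the bench at the start; origin 25 mm above its underside, z up its axis. Not every jar is there each time
- jar4_center (a point): centre, half-way up, of a closed sample jar: cylinder 52 mm in diameter, 50 mm high, white with a grey lid, about 0.12 kg, standing on the bench at the start; origin 25 mm above its underside, z up its axis. Not every jar is there each time
- flat_dish: bystander among the jars: flat lidded dish, 72 mm in diameter, 24 mm high; origin under its centre. Not to be shaken
- tall_bottle_center (a point): bystander among the jars: slim tall bottle, 38 mm in diameter, 120 mm high; point half-way up. Not to be shaken
- beaker: bystander: glass beaker, 64 mm in diameter, 85 mm high, to the right; origin under its centre
- marker: bystander: marker pen lying on the bench, 14 mm thick, 120 mm long
Things that resemble listed ones, but are neither listed nor needed, are in the scene too. What is shaped like the part that bears jar1_center but green is not meant. Leave any purple look-alike of the part that bears jar3_center alone.

How it is judged:
By the outcome, as a careful person would: the job done as asked, in the order asked, and still so for the second after the job is handed in, with the robot touching nothing.
Of jar1, jar2, jar3, jar4 only 3 to 4 are there at a start; the rules pass over those that are not, and their reading is None.
At some moment in a run one of jar1, jar2, jar3, jar4 may be knocked a few centimetres aside while the robot is not near it.
It also fails if it takes over 210 s, if anything falls off the work surface, if the arm or the gripper's body presses on something with over 40 N, if the wrist force passes 120 N, or if a joint passes its speed limit or range.

## Robot

A 6-joint arm with a two-finger parallel gripper is mounted at the origin on the work surface. World frame = base frame: x ahead of the robot, y to its left, z up, the work surface at z = 0. Lengths are in m, angles in degrees, forces in N, time in s.
With the tool pointing down it reaches from about 0.4 to 0.825 m from the base axis. Payload 7 kg.
Tool frame: the origin (TCP) lies on the front face of the gripper's body, between the roots of the fingers; the fingertips stand 66 mm ahead of it and the grasp point (between the pads) lies 47 mm ahead of it (ctrl.grasp_offset is the z of the grasp point in the tool frame, in m); z points along the fingers, y is the direction in which the jaws open and shut (so a half turn about z gives the same grasp; the last joint's range is limited). The gripper opens to 88 mm and grips with 3 to 60 N. Pads are 19 mm wide; open, the fingers measure 130 mm over their backs; the gripper's body (78 mm by 193 mm) begins 47 mm behind the grasp point.
Start: joints at [79.933, 20.546, 0.682, 0, -70.136, -16.507], TCP at [0.302, 0.604, 0.292] pointing down, gripper open.
Joint ranges: [-176.03, 176.03], [-82.01, 121.73], [-58.28, 71.71], [-173.87, 95.51], [-174.79, -0.11], [-173.66, 173.66]. Speed limits (degrees/s): [136.94, 136.94, 172.46, 180, 180, 180].

## Interface

Orientations are given as [roll, pitch, yaw] about the fixed x, y, z axes, in that order (R = Rz(yaw) Ry(pitch) Rx(roll)).
In Python, from plant import ctrl gives the robot as it stands.
- The arm moves only by the shell command python3 -m creep 'ROWS'. ROWS is JSON, a list of rows, each a list of 7 numbers: the turn, a rotation vector about the tool's x, y, z in rad, then the shift along the tool's x, y, z in m, then the opening, from 0 (shut) to 1 (fully open). In form: [[wx, wy, wz, dx, dy, dz, grip], ...]. A call has 1 to 12 rows; each row is the pose to reach, as a shift and turn from the pose commanded when the call began, along the tool's axes at that moment; what a row does not reach only later rows make up. A row lasts 1/12 s, in which the tool goes at most 41.7 mm and 7.16 degrees, less where a joint would pass 70% of its speed; a pose out of reach is approached as far as the arm can. A call with a gripper value outside its range is refused whole. The fingers move at their own pace and stop on an object; the grip force is fixed at half the most. Time passes only in rows, so rows that repeat a pose let the fingers close. It gives the time, the measured TCP pose, the force and the opening at its end, in the units of the state.
- ctrl.get_obs(): the state, without advancing time (a new reading comes with each control period).
- ctrl.snapshot(name): name is "scene" or "top" or "wrist"; returns the picture (384x512x3 uint8, blue, green, red); there is no depth.
- ctrl.camera_model(name): a dict with "K" (3x3 intrinsics, pixels), "distortion" ([k1, k2, p1, p2, k3] as OpenCV has them; the pictures are not rectified), "rvec" (rotation vector, rad) and "tvec" (3), from world to camera coordinates, as OpenCV has them. Camera axes: x right, y down, z forward; pixel columns grow to the right and rows downward; lengths in m; the calibration is good to about 2 mm. A picture is of the moment at which its call begins: read the wrist's pose just before it. camera_model takes no time and is no camera call; for the wrist camera it gives the pose at the moment of the call.
- ctrl.close_job(): hands the job in, once; it reports no verdict.
The state is a dict: "clock": time; "joint_pos": joint angles; "qvel": joint speeds; "tau": joint torques, N m; "tool_pos": TCP position; "orientation": TCP orientation; "force": force on the tool from outside, world axes, zero at the start; "moment": the same for the moment, N m; "opening": finger opening in m.
Only numpy, scipy, OpenCV 4.12 (cv2) and the standard library are available. Lean on these libraries where they do the work, as an engineer would, in place of code of your own. Each camera call takes 0.05 s, during which the arm holds its last target.

## Working session

There is one attempt and no reset: what is moved stays moved. The work goes in short steps, Python scripts to look and compute and a shell command to move; the robot and the scene stay as the last step left them, time stands still between calls to the robot, and variables do not carry over. Pictures are saved under pics/ and viewed, and the job is handed in when it is done.

```bash
ls; mkdir -p pics; python3 - <<'E'
from plant import ctrl
import cv2
print(ctrl.get_obs())
for n in ("scene","top","wrist"):
    m=ctrl.camera_model(n); print(n,m)
    cv2.imwrite(f"pics/{n}0.png",ctrl.snapshot(n))
E
```

```text
pics
{'clock': 0.0, 'joint_pos': array([ 7.99331451e+01,  2.05912288e+01,  6.34143703e-01, -1.89347767e-02,
       -7.01377325e+01, -1.65055386e+01]), 'qvel': array([-0.06699969, -0.05356032,  0.03163113,  0.0724261 ,  0.04358963,
        0.04706201]), 'tau': array([-1.54633934e-03, -5.82724714e+01,  2.93052953e+01,  6.99731693e+00,
        6.71006273e-03, -1.73979934e-04]), 'tool_pos': array([0.30181088, 0.60333618, 0.29123148]), 'orientation': array([ 1.79904032e+02, -9.87440843e-03, -2.65788333e+01]), 'force': array([0.964291  , 0.74689334, 0.89939963]), 'moment': array([ 0.02496949,  0.03506382, -0.02643372]), 'opening': 0.08784218984064576}
scene {'K': array([[468.13096069,   0.        , 251.57462055],
       [  0.        , 468.13096069, 181.58037314],
       [  0.        ,   0.        ,   1.        ]]), 'distortion': array([-0.09671563,  0.        ,  0.        ,  0.        ,  0.        ]), 'rvec': array([ 2.37465025,  0.62738763, -0.24467623]), 'tvec': array([-0.39665482, -0.0949187 ,  1.42084335])}
top {'K': array([[388.24188098,   0.        , 250.05169945],
       [  0.        , 388.24188098, 192.63678874],
       [  0.        ,   0.        ,   1.        ]]), 'distortion': array([-0.06393143,  0.        ,  0.        ,  0.        ,  0.        ]), 'rvec': array([ 2.10708729, -2.14589713,  0.15046432]), 'tvec': array([0.03194078, 0.49425458, 1.031766  ])}
wrist {'K': array([[306.67727195,   0.        , 250.96903926],
       [  0.        , 306.67727195, 193.77086399],
       [  0.        ,   0.        ,   1.        ]]), 'distortion': array([-0.01370375,  0.        ,  0.        ,  0.        ,  0.        ]), 'rvec': array([-1.57171147,  2.54507236,  0.32123162]), 'tvec': array([ 0.67457876, -0.03157122,  0.38839489])}
```

View pics/scene0.png

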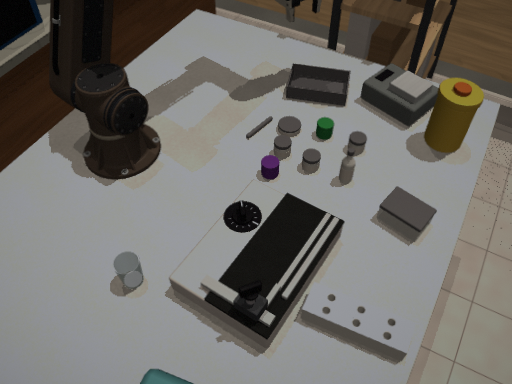

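View pics/top0.png

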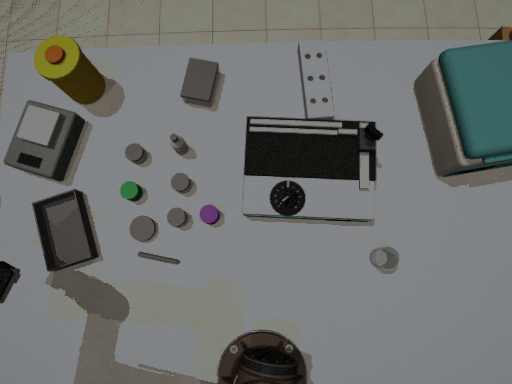

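View pics/wrist0.png

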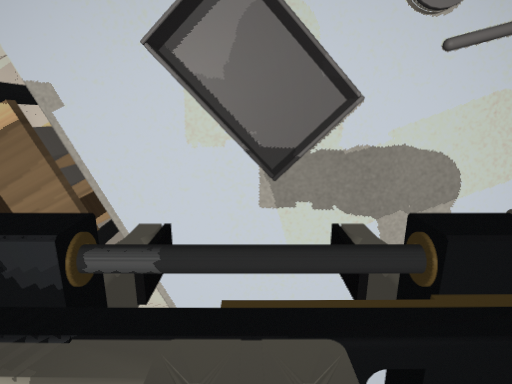

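```bash
python3 - <<'E'
import cv2
t=cv2.imread("pics/top0.png"); s=cv2.imread("pics/scene0.png")
cv2.imwrite("pics/t_sh.png",cv2.resize(t[105:230,230:395],None,fx=4.8,fy=4.8,interpolation=cv2.INTER_CUBIC))
cv2.imwrite("pics/t_j.png",cv2.resize(t[120:270,110:230],None,fx=4,fy=4,interpolation=cv2.INTER_CUBIC))
cv2.imwrite("pics/s_sh.png",cv2.resize(s[180:350,160:360],None,fx=3.5,fy=3.5,interpolation=cv2.INTER_CUBIC))
E
cat > h.py <<'E'
import numpy as np,cv2
from scipy.spatial.transform import Rotation as Rn
from plant import ctrl
def ray(m,uv):
    p=cv2.undistortPoints(np.array(uv,float).reshape(-1,1,2),m["K"],m["distortion"]).reshape(-1,2)
    R,_=cv2.Rodrigues(m["rvec"]); d=np.c_[p,np.ones(len(p))]@R
    return -R.T@m["tvec"].ravel(),d/np.linalg.norm(d,axis=1)[:,None]
def plane(m,uv,z):
    o,d=ray(m,uv); return o+d*((z-o[2])/d[:,2])[:,None]
def tri(m1,uv1,m2,uv2):
    A=np.zeros((3,3));b=np.zeros(3);L=[]
    for m,uv in((m1,uv1),(m2,uv2)):
        o,d=ray(m,[uv]);P=np.eye(3)-np.outer(d[0],d[0]);A+=P;b+=P@o;L.append((P,o))
    x=np.linalg.solve(A,b); return x,[np.linalg.norm(P@(x-o)) for P,o in L]
def proj(m,X):
    return cv2.projectPoints(np.array(X,float).reshape(-1,1,3),m["rvec"],m["tvec"],m["K"],m["distortion"])[0].reshape(-1,2)
def go(pos,yaw=None,R=None):
    "rows' turn and shift from the present measured pose to TCP pos, tool down with tool y-axis... yaw in deg"
    o=ctrl.get_obs(); R0=Rn.from_euler("xyz",o["orientation"],degrees=True)
    R1=Rn.from_euler("xyz",[180,0,yaw],degrees=True) if yaw is not None else R0
    rv=(R0.inv()*R1).as_rotvec(); s=R0.inv().apply(np.array(pos)-o["tool_pos"])
    print("turn",rv.round(4),"shift",s.round(4),"rows>=",max(np.linalg.norm(s)/.0417,np.degrees(np.linalg.norm(rv))/7.16).round(1))
E
```

```text
(no output)
```

View pics/t_sh.png

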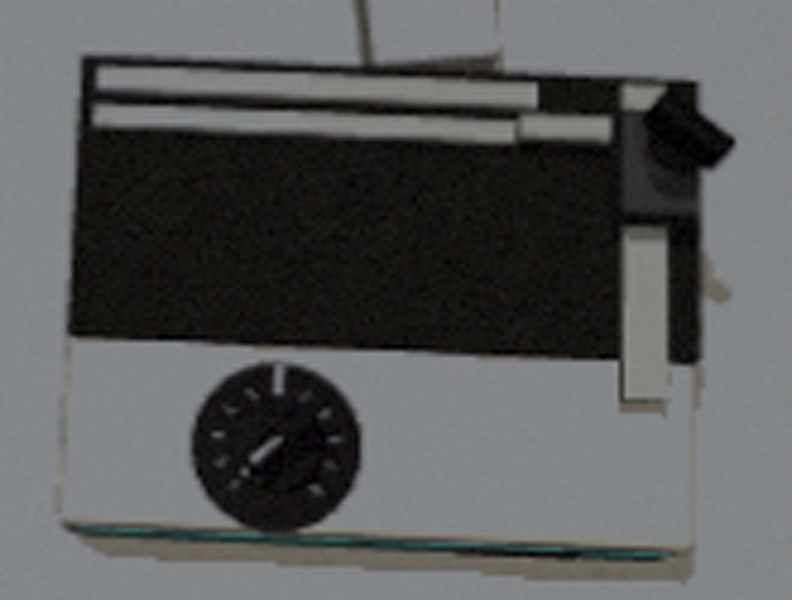

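View pics/t_j.png

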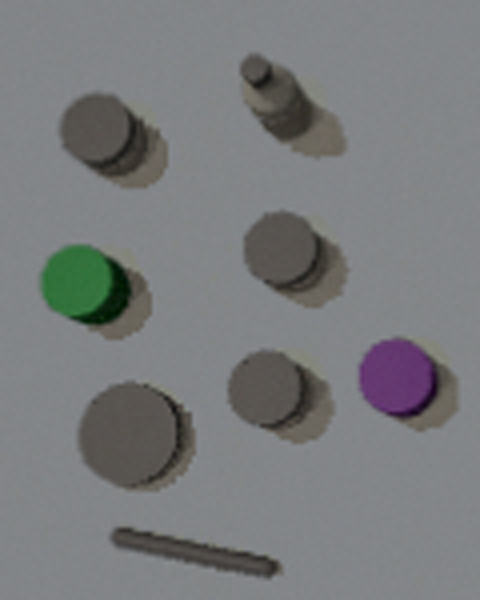

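View pics/s_sh.png

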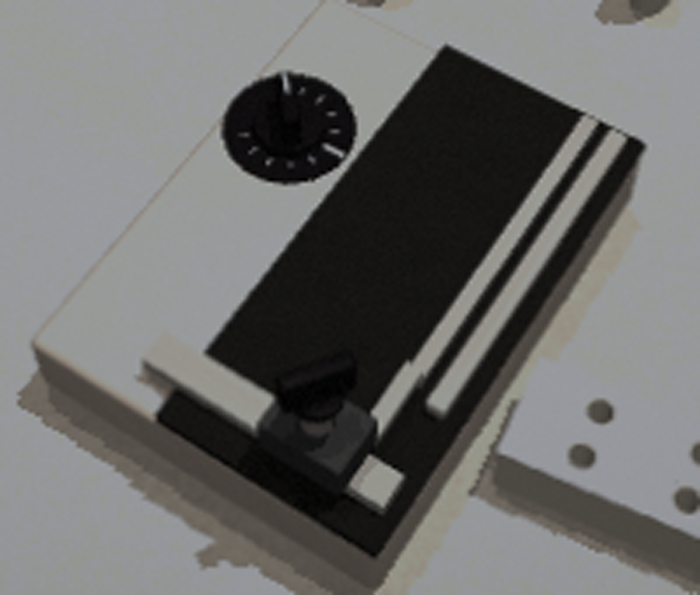

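```bash
python3 - <<'E'
from h import *
T=ctrl.camera_model("top");S=ctrl.camera_model("scene")
t=lambda u,v:((u+.5)/4.8-.5+230,(v+.5)/4.8-.5+105); s=lambda u,v:((u+.5)/3.5-.5+160,(v+.5)/3.5-.5+180)
P={}
for n,a,b in [("plBL",t(83,57),s(645,147)),("plFL",t(70,335),s(446,46)),("plBR",t(697,82),s(378,555)),("plFR",t(697,362),s(157,415)),
  ("longline",t(279,380),s(333,150)),("dialdisc",t(277,445),s(290,128)),("ptr_out",t(252,462),s(286,83)),("wing top?",t(690,130),s(316,372))]:
    x,e=tri(T,a,S,b);P[n]=x;print(n,x.round(4),np.round(e,4),plane(T,[a],.08).round(4),plane(S,[b],.08).round(4))
# jars: lids by tri between masks by hand
tj=lambda u,v:((u+.5)/4-.5+110,(v+.5)/4-.5+120)
for n,uv,sc in [("A",(97,128),(357,138)),("B",(281,248),(312,155)),("C",(266,388),(283,141)),("green",(78,281),(325,124)),("purple",(397,376),(270,163)),("dish",(130,434),(289,124)),("bottlecap",(256,69),(351,154))]:
    x,e=tri(T,tj(*uv),S,sc); print(n,tj(*uv),x.round(4),np.round(e,4),plane(T,[tj(*uv)],.05).round(4))
E
```

```text
plBL [0.7028 0.028  0.0781] [0.0011 0.0011] [[0.7011 0.0273 0.08  ]] [[0.7039 0.0275 0.08  ]]
plFL [0.5396 0.0382 0.0808] [0.0019 0.0019] [[0.5382 0.037  0.08  ]] [[0.5407 0.0402 0.08  ]]
plBR [ 0.6805 -0.3233  0.0785] [0.0015 0.0015] [[ 0.6788 -0.3237  0.08  ]] [[ 0.6818 -0.3229  0.08  ]]
plFR [ 0.5169 -0.3116  0.0782] [0.0011 0.0011] [[ 0.5157 -0.3118  0.08  ]] [[ 0.5184 -0.3116  0.08  ]]
longline [ 0.5118 -0.0787  0.0744] [0.0007 0.0007] [[ 0.5102 -0.0787  0.08  ]] [[ 0.5143 -0.0816  0.08  ]]
dialdisc [ 0.4753 -0.0765  0.0734] [0.0007 0.0007] [[ 0.4737 -0.0764  0.08  ]] [[ 0.4784 -0.0801  0.08  ]]
ptr_out [ 0.4627 -0.0604  0.0996] [0.0012 0.0012] [[ 0.4645 -0.0624  0.08  ]] [[ 0.4555 -0.0469  0.08  ]]
wing top? [ 0.6174 -0.284   0.1847] [0.0013 0.0013] [[ 0.6502 -0.3175  0.08  ]] [[ 0.5898 -0.2366  0.08  ]]
A (133.875, 151.625) [0.617  0.3489 0.0496] [0.0004 0.0004] [[0.6172 0.349  0.05  ]]
B (179.875, 181.625) [0.5293 0.2174 0.0513] [0.0019 0.0019] [[0.528  0.2165 0.05  ]]
C (176.125, 216.625) [0.4321 0.2262 0.0525] [0.0017 0.0017] [[0.4309 0.2256 0.05  ]]
green (129.125, 189.875) [0.5085 0.3599 0.0469] [0.0003 0.0003] [[0.5078 0.3586 0.05  ]]
purple (208.875, 213.625) [0.4385 0.1367 0.0466] [0.0007 0.0007] [[0.4376 0.1358 0.05  ]]
dish (142.125, 228.125) [0.4034 0.3267 0.0258] [0.0007 0.0007] [[0.401 0.319 0.05 ]]
bottlecap (173.625, 136.875) [0.6389 0.2234 0.1074] [0.0001 0.0001] [[0.6574 0.2363 0.05  ]]
```

```bash
python3 - <<'E'
from h import *
o=ctrl.get_obs();m=ctrl.camera_model("wrist")
R0=Rn.from_euler("xyz",o["orientation"],degrees=True)
Rc,_=cv2.Rodrigues(m["rvec"]);c=-Rc.T@m["tvec"]
print("cam in tool",R0.inv().apply(c-o["tool_pos"]).round(4),"cam axes in tool\n",(R0.inv().as_matrix()@Rc.T).round(3))
go([.58,-.20,.36],-120)
E
```

```text
cam in tool [ 0.0665 -0.0002 -0.0919] cam axes in tool
 [[-0.    -0.968 -0.249]
 [ 1.    -0.    -0.   ]
 [ 0.    -0.249  0.968]]
turn [ 9.0000e-04 -1.1000e-03  1.6305e+00] shift [ 0.6082  0.5941 -0.0677] rows>= 20.5
```

Things that could be mistaken (top image):
- **Jars:** grey lids at (134,152), (180,182) and (176,217). Not jars: dish (142,228, larger and lower), green cylinder (129,190), purple cylinder (209,214), bottle (174,137).
- **Knobs:** the clamp knob is the wing on the carriage at (373,132). The speed dial is on the black disc at (288,198). The holed block at (316,78) is not part of the shaker.

The crops confirm these choices. The triangulated lid heights are 50–52 mm and the plate corners are at 78–81 mm. I'll move above the knob for a wrist view.

```bash
python3 -m creep '[[0,0,0.8,0.3,0.3,-0.06,1],[0,0,0.8,0.3,0.3,-0.06,1],[0,0,0.8,0.3,0.3,-0.06,1],[0,0,0.8,0.3,0.3,-0.06,1],[0,0,0.8,0.3,0.3,-0.06,1],[0,0,0.8,0.3,0.3,-0.06,1],[0,0,0.8,0.3,0.3,-0.06,1],[0,0,0.8,0.3,0.3,-0.06,1],[0,0,0.8,0.3,0.3,-0.06,1],[0,0,0.8,0.3,0.3,-0.06,1],[0,0,0.8,0.3,0.3,-0.06,1],[0,0,0.8,0.3,0.3,-0.06,1]]'
python3 - <<'E'
from h import *
go([.58,-.20,.36],-120)
E
```

```text
clock: 1.15
tool_pos: [0.4366, 0.1985, 0.353]
orientation: [-179.9, 0.0, -72.6]
force: [-0.2, -0.1, 0.3]
opening: 0.0879
turn [-0.0009  0.001   0.8271] shift [ 0.4231 -0.0177 -0.0072] rows>= 10.2
```

```bash
python3 -m creep '[[0,0,0.827,0.423,-0.018,-0.007,1],[0,0,0.827,0.423,-0.018,-0.007,1],[0,0,0.827,0.423,-0.018,-0.007,1],[0,0,0.827,0.423,-0.018,-0.007,1],[0,0,0.827,0.423,-0.018,-0.007,1],[0,0,0.827,0.423,-0.018,-0.007,1],[0,0,0.827,0.423,-0.018,-0.007,1],[0,0,0.827,0.423,-0.018,-0.007,1],[0,0,0.827,0.423,-0.018,-0.007,1],[0,0,0.827,0.423,-0.018,-0.007,1],[0,0,0.827,0.423,-0.018,-0.007,1],[0,0,0.827,0.423,-0.018,-0.007,1]]'
python3 - <<'E'
from h import *
m=ctrl.camera_model("wrist"); im=ctrl.snapshot("wrist"); np.save("pics/w1m.npy",m,allow_pickle=True); cv2.imwrite("pics/w1.png",im)
print(ctrl.get_obs()["tool_pos"],ctrl.get_obs()["orientation"],ctrl.get_obs()["joint_pos"].round(1))
E
```

```text
clock: 2.15
tool_pos: [0.5818, -0.1985, 0.3573]
orientation: [179.9, -0.1, -120.0]
force: [-0.5, 0.5, 0.1]
opening: 0.0879
[ 0.58136154 -0.19715217  0.35767012] [ 1.79877724e+02 -4.60817583e-02 -1.19919022e+02] [ -0.5  12.9  -1.4  -0.  -75.8 -29.4]
```

View pics/w1.png

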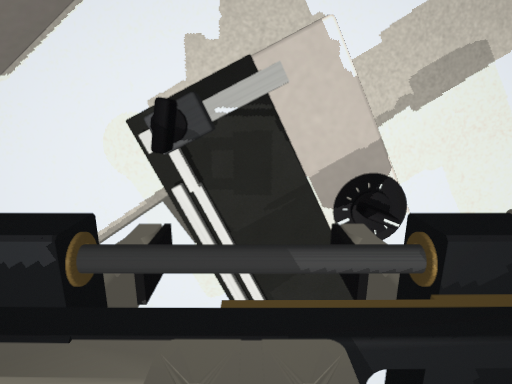

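```bash
python3 - <<'E'
import cv2
t=cv2.imread("pics/w1.png")
a=cv2.convertScaleAbs(t[70:200,110:260],alpha=2,beta=20);b=cv2.convertScaleAbs(t[150:260,310:430],alpha=2,beta=20)
cv2.imwrite("pics/w1k.png",cv2.resize(a,None,fx=4.6,fy=4.6,interpolation=cv2.INTER_CUBIC));cv2.imwrite("pics/w1d.png",cv2.resize(b,None,fx=5,fy=5,interpolation=cv2.INTER_CUBIC))
E
```

```text
(no output)
```

View pics/w1k.png

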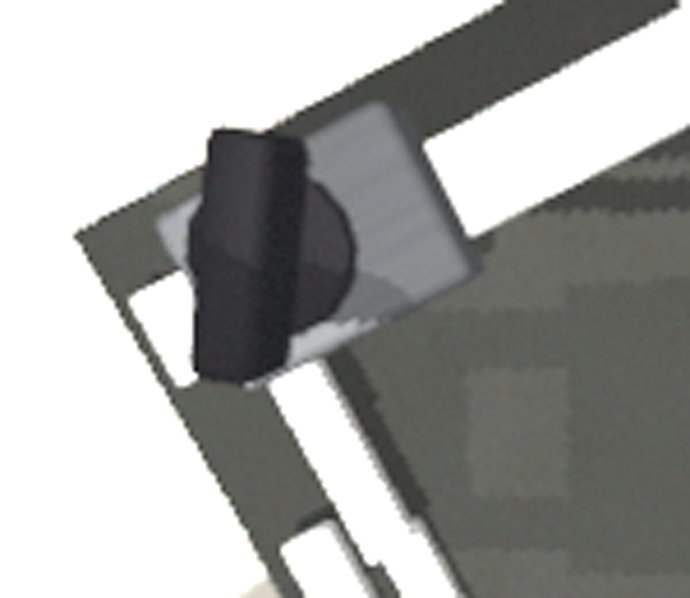

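View pics/w1d.png

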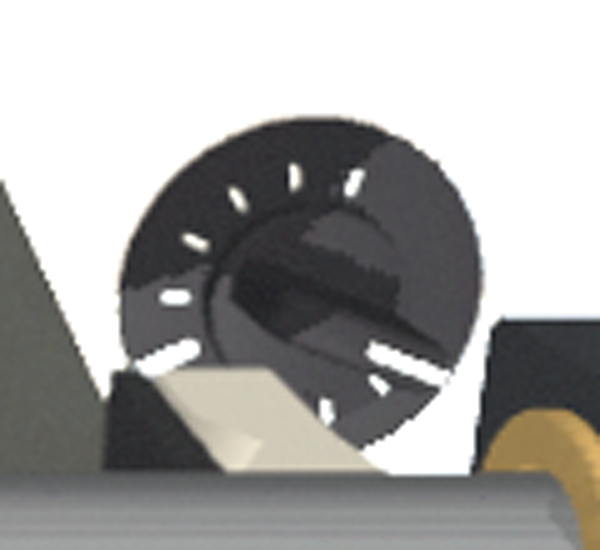

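```bash
python3 - <<'E'
from h import *
m=np.load("pics/w1m.npy",allow_pickle=True).item();T=ctrl.camera_model("top");S=ctrl.camera_model("scene")
k=lambda u,v:((u+.5)/4.6-.5+110,(v+.5)/4.6-.5+70); t=lambda u,v:((u+.5)/4.8-.5+230,(v+.5)/4.8-.5+105); s=lambda u,v:((u+.5)/3.5-.5+160,(v+.5)/3.5-.5+180)
a,b=plane(m,[k(240,132),k(220,376)],.191); print(a,b,np.linalg.norm(a-b),np.degrees(np.arctan2(*(b-a)[1::-1])),(a+b)/2)
print(tri(m,k(230,254),T,t(695,124)),tri(m,k(230,254),S,s(316,366)))
# wrist plate corner and fence end
for n,uv in [("plBR",k(78,235)),("fence end",k(305,535))]: print(n,plane(m,[uv],.08),plane(m,[uv],.092))
d=lambda u,v:((u+.5)/5-.5+310,(v+.5)/5-.5+150)
print("disc",plane(m,[d(300,292)],.0735),"long",plane(m,[d(168,357)],.0735))
p=plane(m,[d(370,348),d(448,378)],.113);print("ptr",p,np.degrees(np.arctan2(*(p[1]-p[0])[1::-1])))
E
```

```text
[ 0.60363529 -0.30322992  0.191     ] [ 0.63076417 -0.26959975  0.191     ] 0.04320838977901534 51.10748429981812 [ 0.61719973 -0.28641484  0.191     ]
(array([ 0.61866118, -0.28724046,  0.18597192]), [np.float64(0.00041175892093007886), np.float64(0.00041175892093011295)]) (array([ 0.61764663, -0.28519573,  0.19351868]), [np.float64(0.0018692951675876419), np.float64(0.0018692951675877568)])
plBR [[ 0.67738956 -0.3233708   0.08      ]] [[ 0.67319334 -0.32118509  0.092     ]]
fence end [[ 0.67050619 -0.22865194  0.08      ]] [[ 0.66653365 -0.22954427  0.092     ]]
disc [[ 0.47359476 -0.07955586  0.0735    ]] long [[ 0.51069402 -0.08066116  0.0735    ]]
ptr [[ 0.47295495 -0.07750265  0.113     ]
 [ 0.46009058 -0.06150064  0.113     ]] 128.79656408656425
```

```bash
python3 - <<'E'
from h import *
m=np.load("pics/w1m.npy",allow_pickle=True).item()
for c in [(.6178,-.2875)]:
  for z in (.191,.178,.165,.155,.145,.12):
    p=proj(m,[[*c,z]])[0]; print(z,((p-[110,70]+.5)*4.6-.5).round(0))
go([.6178,-.2875,.30],-129)
E
```

```text
0.191 [224. 253.]
0.178 [244. 251.]
0.165 [262. 249.]
0.155 [275. 247.]
0.145 [287. 246.]
0.12 [314. 243.]
turn [ 0.0021 -0.001   0.1585] shift [ 0.0601 -0.0768  0.0576] rows>= 2.7
```

```bash
python3 -m creep '[[0,0,0.158,0.06,-0.077,0.05,1],[0,0,0.158,0.06,-0.077,0.05,1],[0,0,0.158,0.06,-0.077,0.05,1],[0,0,0.158,0.06,-0.077,0.05,1],[0,0,0.158,0.06,-0.077,0.05,1],[0,0,0.158,0.06,-0.077,0.05,1]]'
python3 - <<'E'
from h import *
im=ctrl.snapshot("wrist");cv2.imwrite("pics/w2.png",im)
go([.6178,-.2875,.231],-129)
E
```

```text
clock: 2.7
tool_pos: [0.6183, -0.2855, 0.3094]
orientation: [-180.0, 0.0, -128.8]
force: [-0.4, 0.2, 0.3]
opening: 0.0876
turn [-0.0011  0.0007  0.0043] shift [ 0.0021 -0.0008  0.0792] rows>= 1.9
```

View pics/w2.png

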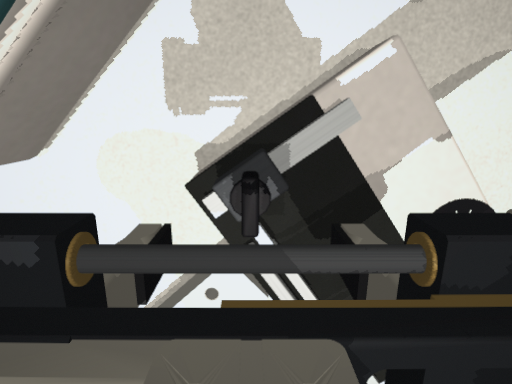

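The wing lies vertical at pixel (250,205), centred between the jaws. I'll descend and grip it.

```bash
python3 -m creep '[[0,0,0,0.002,0,0.03,1],[0,0,0,0.002,0,0.06,1],[0,0,0,0.002,0,0.07,1],[0,0,0,0.002,0,0.078,1],[0,0,0,0.002,0,0.078,1],[0,0,0,0.002,0,0.078,1],[0,0,0,0.002,0,0.078,0],[0,0,0,0.002,0,0.078,0],[0,0,0,0.002,0,0.078,0],[0,0,0,0.002,0,0.078,0],[0,0,0,0.002,0,0.078,0],[0,0,0,0.002,0,0.078,0]]'
python3 -c "
from plant import ctrl;o=ctrl.get_obs();print(o['opening'],o['force'],o['moment'],o['orientation'])"
```

```text
clock: 3.75
tool_pos: [0.6168, -0.2886, 0.2313]
orientation: [-180.0, 0.0, -128.9]
force: [0.8, 0.2, -0.3]
opening: 0.0531
0.0531210069941005 [ 0.84118886  0.24797473 -0.33888275] [ 0.05550162 -0.12085513 -0.00278717] [-1.79987950e+02  4.49265336e-03 -1.28852404e+02]
```

```bash
python3 -m creep '[[0,0,0,0,0,0,0],[0,0,0,0,0,0,0],[0,0,0,0,0,0,0],[0,0,0,0,0,0,0],[0,0,0,0,0,0,0],[0,0,0,0,0,0,0],[0,0,0,0,0,0,0],[0,0,0,0,0,0,0],[0,0,0,0,0,0,0]]'
python3 -c "
from plant import ctrl;o=ctrl.get_obs();print(o['opening'],o['force'],o['moment'],o['orientation'])"
```

```text
clock: 4.5
tool_pos: [0.6169, -0.2886, 0.2311]
orientation: [-180.0, 0.0, -128.9]
force: [0.0, -0.7, -1.1]
opening: 0.0128
0.012788405649198479 [ 0.03893392 -0.73645362 -1.08972495] [-0.20185971 -0.31320788 -0.03642142] [-1.79991800e+02  1.40567005e-03 -1.28851655e+02]
```

```bash
python3 -m creep '[[0,0,-0.1,0,0,0,0],[0,0,-0.22,0,0,0,0],[0,0,-0.34,0,0,0,0],[0,0,-0.46,0,0,0,0],[0,0,-0.58,0,0,0,0],[0,0,-0.7,0,0,0,0],[0,0,-0.82,0,0,0,0],[0,0,-0.94,0,0,0,0],[0,0,-1.06,0,0,0,0],[0,0,-1.18,0,0,0,0],[0,0,-1.3,0,0,0,0],[0,0,-1.4,0,0,0,0]]'
python3 -m creep '[[0,0,-0.1,0,0,0,0],[0,0,-0.17,0,0,0,0],[0,0,-0.17,0,0,0,0],[0,0,-0.17,0,0,0,0]]'
python3 - <<'E'
from h import *
o=ctrl.get_obs();print(o['opening'],o['force'],o['moment'])
y=np.radians(-3.7); d=np.array([np.cos(y),np.sin(y),0])
go(o["tool_pos"]-d*.085); im=ctrl.snapshot("wrist");cv2.imwrite("pics/w3.png",im)
E
```

```text
clock: 5.5
tool_pos: [0.6171, -0.2885, 0.231]
orientation: [-180.0, -0.0, -48.3]
force: [1.0, -0.9, -0.8]
opening: 0.0127
clock: 5.83
tool_pos: [0.617, -0.2882, 0.2311]
orientation: [-180.0, -0.0, -39.0]
force: [2.9, 1.1, -0.9]
opening: 0.0128
0.012841656165936577 [ 2.92575973  1.07127007 -0.87470865] [ 0.4932418  -0.59437677  0.1025821 ]
turn [0. 0. 0.] shift [-0.0694  0.0491 -0.    ] rows>= 2.0
```

View pics/w3.png

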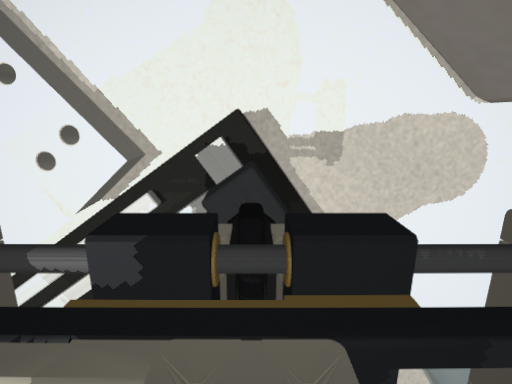

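```bash
python3 -m creep '[[0,0,0,-0.013,0.009,0,0],[0,0,0,-0.026,0.018,0,0],[0,0,0,-0.039,0.0275,0,0],[0,0,0,-0.052,0.037,0,0],[0,0,0,-0.062,0.044,0,0],[0,0,0,-0.0694,0.0491,0,0],[0,0,0,-0.0694,0.0491,0,0],[0,0,0,-0.0694,0.0491,0,0]]'
python3 - <<'E'
from h import *
im=ctrl.snapshot("top");cv2.imwrite("pics/t3.png",cv2.resize(im[105:230,110:395],None,fx=2.8,fy=2.8,interpolation=cv2.INTER_CUBIC));cv2.imwrite("pics/t3raw.png",im)
im=ctrl.snapshot("scene");cv2.imwrite("pics/s3.png",im)
E
```

```text
clock: 6.55
tool_pos: [0.5312, -0.2828, 0.231]
orientation: [180.0, 0.1, -39.0]
force: [-0.6, 4.2, -1.1]
opening: 0.0129
```

View pics/t3.png

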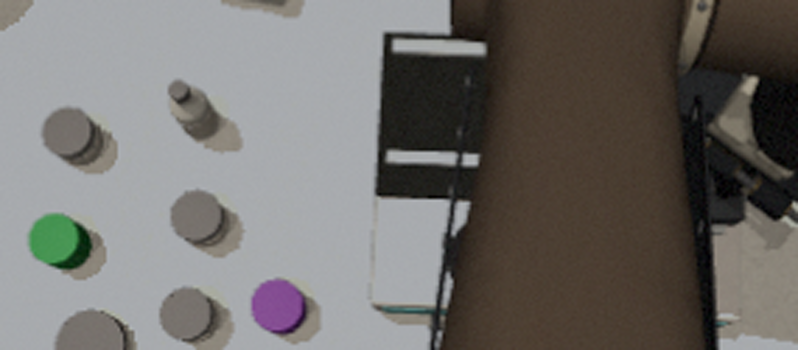

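View pics/s3.png

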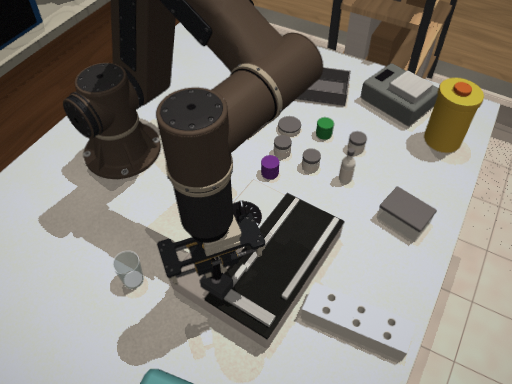

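```bash
python3 -m creep '[[0,0,0,0,0,0,0.5],[0,0,0,0,0,0,0.5],[0,0,0,0,0,0,0.5],[0,0,0,0,0,0,0.5],[0,0,0,0,0,-0.03,0.7],[0,0,0,0,0,-0.06,1],[0,0,0,0,0,-0.1,1],[0,0,0,0,0,-0.13,1],[0,0,0,0,0,-0.13,1],[0,0,0,0,0,-0.13,1]]'
python3 - <<'E'
from h import *
go([.56,-.03,.36],-90)
E
```

```text
clock: 7.48
tool_pos: [0.5327, -0.2836, 0.3637]
orientation: [-179.9, -0.3, -38.9]
force: [-0.3, 0.0, -1.9]
opening: 0.0735
turn [-0.0038 -0.0033  0.8918] shift [-0.138  -0.2145  0.0035] rows>= 7.1
```

```bash
python3 -m creep '[[0,0,0.892,-0.138,-0.2145,0.0035,1],[0,0,0.892,-0.138,-0.2145,0.0035,1],[0,0,0.892,-0.138,-0.2145,0.0035,1],[0,0,0.892,-0.138,-0.2145,0.0035,1],[0,0,0.892,-0.138,-0.2145,0.0035,1],[0,0,0.892,-0.138,-0.2145,0.0035,1],[0,0,0.892,-0.138,-0.2145,0.0035,1],[0,0,0.892,-0.138,-0.2145,0.0035,1],[0,0,0.892,-0.138,-0.2145,0.0035,1],[0,0,0.892,-0.138,-0.2145,0.0035,1],[0,0,0.892,-0.138,-0.2145,0.0035,1]]'
python3 - <<'E'
from h import *
m=ctrl.camera_model("wrist"); im=ctrl.snapshot("wrist"); np.save("pics/w4m.npy",m,allow_pickle=True); cv2.imwrite("pics/w4.png",im)
im=ctrl.snapshot("top");cv2.imwrite("pics/t4raw.png",im)
cv2.imwrite("pics/t4.png",cv2.resize(im[105:275,110:395],None,fx=2.8,fy=2.8,interpolation=cv2.INTER_CUBIC))
E
```

```text
clock: 8.4
tool_pos: [0.5591, -0.0301, 0.3571]
orientation: [179.9, -0.0, -89.9]
force: [-0.6, 0.4, -0.2]
opening: 0.0873
```

View pics/w4.png

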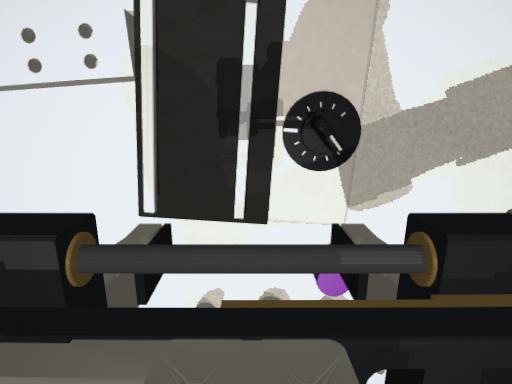

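View pics/t4.png

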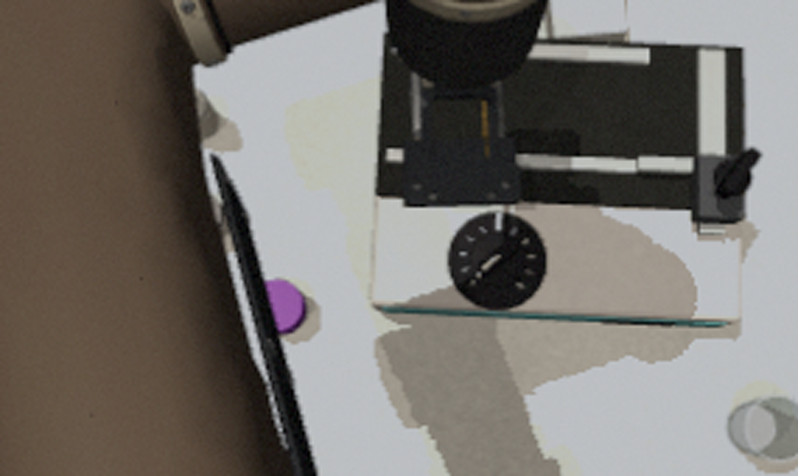

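```bash
python3 - <<'E'
from h import *
m=np.load("pics/w4m.npy",allow_pickle=True).item();im=cv2.imread("pics/w4.png")
g=cv2.cvtColor(im,cv2.COLOR_BGR2GRAY).astype(int)
for r in (60,100,140,180): print(r,[ (c,int(g[r,c])) for c in list(range(136,162,2))],[ (c,int(g[r,c])) for c in range(228,262,2)])
mask=(g>120).astype(np.uint8); 
def edge(r,c0,c1,sg):
    row=g[r,c0:c1].astype(float); d=np.diff(row)*sg; i=d.argmax(); return c0+i+.5
F=[];Br=[];Bf=[]
for r in range(20,200,5):
    if 100<r<125: continue
    F.append((edge(r,150,165,-1),r)); Br.append((edge(r,228,252,1),r)); Bf.append((edge(r,240,265,-1),r))
for n,E in(("fence front",F),("bar rear",Br),("bar front",Bf)):
    P=plane(m,E,.092)[:,:2]; vx,vy,x0,y0=cv2.fitLine(P.astype(np.float32),cv2.DIST_HUBER,0,.001,.001).ravel()
    print(n,x0,y0,"y-axis yaw",np.degrees(np.arctan2(vy,vx))-90, "x at y=-.1:",x0+vx/vy*(-.1-y0))
print("corners BL,FL",plane(m,[(138,216),(268,223)],.08), "fence end,bar end",plane(m,[(149.5,212),(239,218)],.092))
print("disc",plane(m,[(321.5,131)],.0735),"ptr",plane(m,[(340,149),(311,118)],.113))
E
python3 - <<'E'
import cv2
im=cv2.imread("pics/w4.png");cv2.imwrite("pics/w4c.png",cv2.resize(im[60:235,120:370],None,fx=3.2,fy=3.2,interpolation=cv2.INTER_CUBIC))
E
```

```text
60 [(136, 35), (138, 35), (140, 50), (142, 218), (144, 223), (146, 212), (148, 220), (150, 219), (152, 170), (154, 74), (156, 21), (158, 35), (160, 35)] [(228, 26), (230, 26), (232, 27), (234, 27), (236, 27), (238, 26), (240, 26), (242, 123), (244, 237), (246, 237), (248, 236), (250, 237), (252, 235), (254, 27), (256, 41), (258, 41), (260, 42)]
100 [(136, 34), (138, 39), (140, 45), (142, 218), (144, 229), (146, 221), (148, 225), (150, 226), (152, 187), (154, 74), (156, 43), (158, 36), (160, 36)] [(228, 27), (230, 26), (232, 27), (234, 26), (236, 27), (238, 27), (240, 125), (242, 169), (244, 168), (246, 166), (248, 171), (250, 142), (252, 26), (254, 26), (256, 26), (258, 27), (260, 27)]
140 [(136, 198), (138, 37), (140, 36), (142, 141), (144, 231), (146, 230), (148, 228), (150, 232), (152, 218), (154, 91), (156, 52), (158, 27), (160, 35)] [(228, 42), (230, 42), (232, 41), (234, 42), (236, 41), (238, 177), (240, 228), (242, 228), (244, 228), (246, 228), (248, 145), (250, 37), (252, 37), (254, 36), (256, 37), (258, 36), (260, 37)]
180 [(136, 238), (138, 40), (140, 43), (142, 80), (144, 237), (146, 235), (148, 230), (150, 235), (152, 228), (154, 129), (156, 63), (158, 22), (160, 37)] [(228, 43), (230, 42), (232, 42), (234, 43), (236, 200), (238, 239), (240, 239), (242, 239), (244, 239), (246, 63), (248, 41), (250, 42), (252, 42), (254, 42), (256, 42), (258, 41), (260, 42)]
fence front 0.66862285 -0.10854941 y-axis yaw -3.8512344 x at y=-.1: 0.6691984
bar rear 0.57206994 -0.10279975 y-axis yaw -3.746315 x at y=-.1: 0.5722533
bar front 0.5615537 -0.07359575 y-axis yaw -3.6285858 x at y=-.1: 0.5598793
corners BL,FL [[0.70187721 0.02780662 0.08      ]
 [0.53688712 0.03683042 0.08      ]] fence end,bar end [[0.68265507 0.01857404 0.092     ]
 [0.57329262 0.02605695 0.092     ]]
disc [[ 0.47399884 -0.07800561  0.0735    ]] ptr [[ 0.46158218 -0.06074478  0.113     ]
 [ 0.49492335 -0.09352849  0.113     ]]
```

View pics/w4c.png

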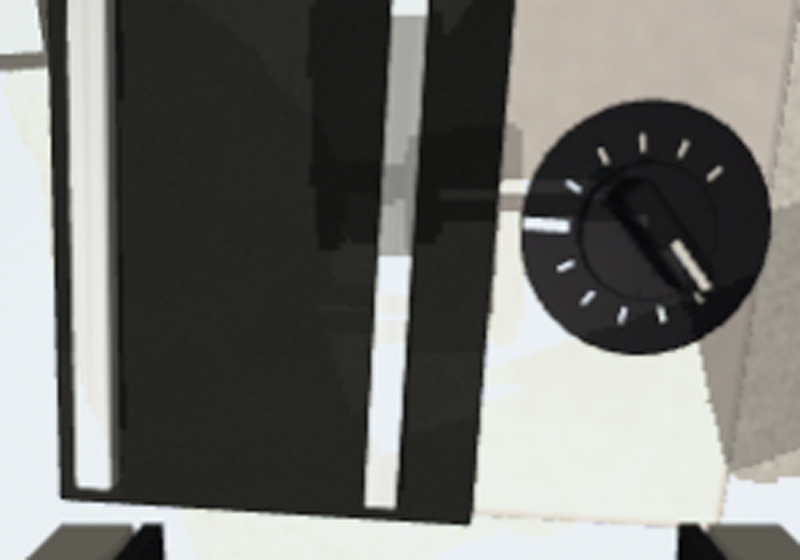

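```bash
python3 - <<'E'
from h import *
go([.432,.226,.22],-135)
E
```

```text
turn [ 4.00e-04 -4.00e-04  7.86e-01] shift [-0.2566  0.1269  0.1374] rows>= 7.6
```

```bash
python3 -m creep '[[0,0,0.786,-0.2566,0.127,0.137,1],[0,0,0.786,-0.2566,0.127,0.137,1],[0,0,0.786,-0.2566,0.127,0.137,1],[0,0,0.786,-0.2566,0.127,0.137,1],[0,0,0.786,-0.2566,0.127,0.137,1],[0,0,0.786,-0.2566,0.127,0.137,1],[0,0,0.786,-0.2566,0.127,0.137,1],[0,0,0.786,-0.2566,0.127,0.137,1],[0,0,0.786,-0.2566,0.127,0.137,1],[0,0,0.786,-0.2566,0.127,0.137,1],[0,0,0.786,-0.2566,0.127,0.137,1]]'
python3 - <<'E'
from h import *
m=ctrl.camera_model("wrist"); im=ctrl.snapshot("wrist"); cv2.imwrite("pics/w5.png",im)
im=ctrl.snapshot("scene");cv2.imwrite("pics/s5.png",im)
print("expected lid px",proj(m,[[.4315,.226,.05],[.529,.217,.05]]))
np.save("pics/w5m.npy",m,allow_pickle=True)
E
```

```text
clock: 9.42
tool_pos: [0.4324, 0.2269, 0.2206]
orientation: [-180.0, -0.0, -134.9]
force: [-0.4, 0.5, 0.5]
opening: 0.0872
expected lid px [[250.59220022 191.37626166]
 [170.00856084 256.2181698 ]]
```

View pics/w5.png

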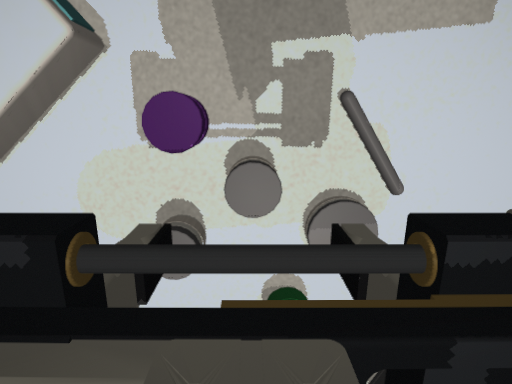

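View pics/s5.png

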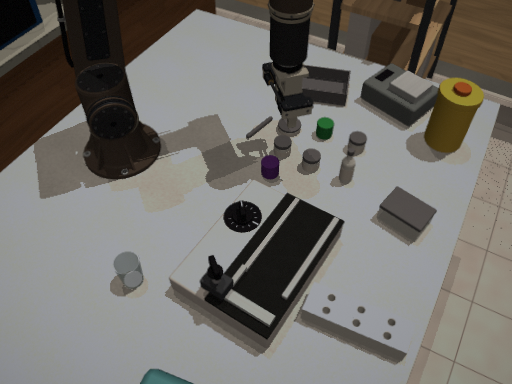

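The lid is at (253,189), within 3 px (about 2 mm) of the prediction. The dish is clear of the right finger. I'll descend on it.

```bash
python3 -m creep '[[0,0,0,0.001,0.001,0.04,1],[0,0,0,0.001,0.001,0.08,1],[0,0,0,0.001,0.001,0.115,1],[0,0,0,0.001,0.001,0.135,1],[0,0,0,0.001,0.001,0.1416,1],[0,0,0,0.001,0.001,0.1416,1],[0,0,0,0.001,0.001,0.1416,0],[0,0,0,0.001,0.001,0.1416,0],[0,0,0,0.001,0.001,0.1416,0],[0,0,0,0.001,0.001,0.1416,0],[0,0,0,0.001,0.001,0.1416,0],[0,0,0,0.001,0.001,0.1416,0]]'
python3 -m creep '[[0,0,0,0,0,0,0],[0,0,0,0,0,0,0],[0,0,0,0,0,0,0],[0,0,0,0,0,0,0]]'
```

```text
clock: 10.52
tool_pos: [0.431, 0.2273, 0.0797]
orientation: [180.0, 0.1, -135.0]
force: [-0.6, 0.1, -0.0]
opening: 0.0526
clock: 10.85
tool_pos: [0.4309, 0.2273, 0.0796]
orientation: [-180.0, 0.0, -135.0]
force: [-1.5, -0.2, 7.6]
opening: 0.0515
```

```bash
python3 -m creep '[[0,0,0,0,0,-0.04,0],[0,0,0,0,0,-0.08,0],[0,0,0,0,0,-0.12,0],[0,0,0,0,0,-0.16,0],[0,0,0,0,0,-0.18,0],[0,0,0,0,0,-0.18,0]]'
python3 - <<'E'
from h import *
o=ctrl.get_obs();print(o["force"],o["opening"])
cv2.imwrite("pics/w6.png",ctrl.snapshot("wrist"))
go([.6185,-.1759,.26],-183.7)
E
```

```text
clock: 11.35
tool_pos: [0.4323, 0.2284, 0.2643]
orientation: [-180.0, 0.5, -135.0]
force: [0.6, 0.5, -1.4]
opening: 0.0516
[ 0.58437161  0.53898969 -1.43609393] 0.051623882359560044
turn [0.0026 0.0046 0.8496] shift [ 1.529e-01 -4.178e-01  4.000e-04] rows>= 10.7
```

View pics/w6.png

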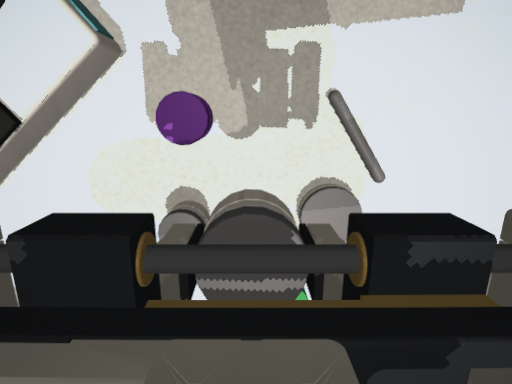

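```bash
python3 -m creep '[[0,0,0.85,0.153,-0.418,0,0],[0,0,0.85,0.153,-0.418,0,0],[0,0,0.85,0.153,-0.418,0,0],[0,0,0.85,0.153,-0.418,0,0],[0,0,0.85,0.153,-0.418,0,0],[0,0,0.85,0.153,-0.418,0,0],[0,0,0.85,0.153,-0.418,0,0],[0,0,0.85,0.153,-0.418,0,0],[0,0,0.85,0.153,-0.418,0,0],[0,0,0.85,0.153,-0.418,0,0],[0,0,0.85,0.153,-0.418,0,0],[0,0,0.85,0.153,-0.418,0,0]]'
python3 -m creep '[[0,0,0,0,0,0,0],[0,0,0,0,0,0,0]]'
python3 - <<'E'
from h import *
o=ctrl.get_obs();print(o["force"],o["opening"],o["joint_pos"].round(0))
cv2.imwrite("pics/w7.png",ctrl.snapshot("wrist"))
go([.6185,-.1759,.1605],-183.7)
E
```

```text
clock: 12.4
tool_pos: [0.6185, -0.1813, 0.2555]
orientation: [-179.9, -0.3, 176.0]
force: [0.5, 0.5, -0.6]
opening: 0.0518
clock: 12.57
tool_pos: [0.6171, -0.1767, 0.2569]
orientation: [180.0, -0.2, 176.2]
force: [-1.3, 0.4, -1.6]
opening: 0.052
[-1.3308664   0.37603658 -1.62514944] 0.051963278250328704 [  1.  19.  -6.  -0. -65. -95.]
turn [ 0.0003 -0.0024 -0.0005] shift [-0.0015  0.0003  0.0972] rows>= 2.3
```

View pics/w7.png

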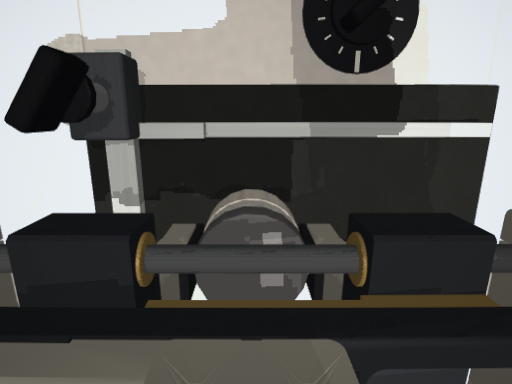

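```bash
python3 -m creep '[[0,0,0,-0.001,0,0.04,0],[0,0,0,-0.001,0,0.075,0],[0,0,0,-0.001,0,0.09,0],[0,0,0,-0.001,0,0.0945,0],[0,0,0,-0.001,0,0.0945,0],[0,0,0,-0.001,0,0.0945,0]]'
python3 -m creep '[[0,0,0,0,0,0.001,0],[0,0,0,0,0,0.002,0],[0,0,0,0,0,0.003,0],[0,0,0,0,0,0.003,0]]'
```

```text
clock: 13.12
tool_pos: [0.6197, -0.1762, 0.1659]
orientation: [-180.0, 0.1, 176.4]
force: [0.7, -0.5, -1.5]
opening: 0.0515
clock: 13.45
tool_pos: [0.6191, -0.1769, 0.1622]
orientation: [180.0, 0.1, 176.3]
force: [-0.3, 0.4, -1.4]
opening: 0.0513
```

```bash
python3 -m creep '[[0,0,0,0,0,0.001,0],[0,0,0,0,0,0.002,0],[0,0,0,0,0,0.002,0],[0,0,0,0,0,0.002,0]]'
```

```text
clock: 13.78
tool_pos: [0.6191, -0.177, 0.1597]
orientation: [-180.0, 0.0, 176.3]
force: [1.0, -0.4, 0.3]
opening: 0.0517
```

```bash
python3 -m creep '[[0,0,0,0,0,0.0005,0.75],[0,0,0,0,0,0.0005,0.75],[0,0,0,0,0,0.0005,0.75],[0,0,0,0,0,0.0005,0.75],[0,0,0,0,0,-0.03,0.75],[0,0,0,0,0,-0.07,0.75],[0,0,0,0,0,-0.11,0.8],[0,0,0,0,0,-0.11,1]]'
python3 - <<'E'
from h import *
cv2.imwrite("pics/w8.png",ctrl.snapshot("wrist"));im=ctrl.snapshot("scene");cv2.imwrite("pics/s8.png",im)
go([.529,.217,.24],-183.7)
E
```

```text
clock: 14.45
tool_pos: [0.6222, -0.1778, 0.2789]
orientation: [-179.9, 0.7, 176.3]
force: [0.6, 0.6, 2.0]
opening: 0.0726
turn [ 0.0003  0.0048 -0.0005] shift [0.1164 0.3872 0.0317] rows>= 9.7
```

View pics/w8.png

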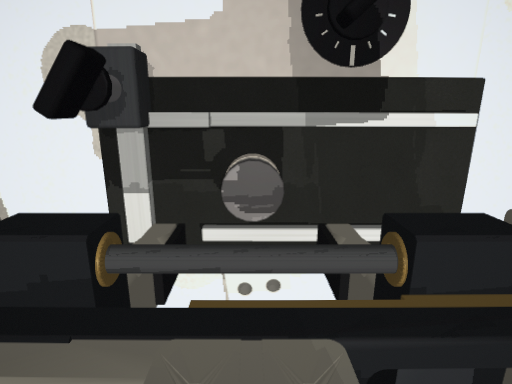

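View pics/s8.png

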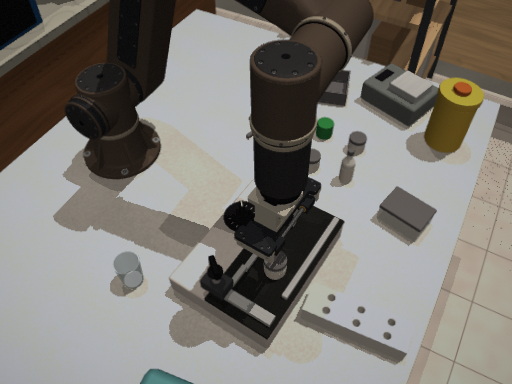

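The jar stands upright between the fence and the bar (wrist view, 252,190). Next is jar B.

```bash
python3 -m creep '[[0,0,0,0.116,0.387,0.03,1],[0,0,0,0.116,0.387,0.03,1],[0,0,0,0.116,0.387,0.03,1],[0,0,0,0.116,0.387,0.03,1],[0,0,0,0.116,0.387,0.03,1],[0,0,0,0.116,0.387,0.03,1],[0,0,0,0.116,0.387,0.03,1],[0,0,0,0.116,0.387,0.03,1],[0,0,0,0.116,0.387,0.03,1],[0,0,0,0.116,0.387,0.03,1],[0,0,0,0.116,0.387,0.03,1],[0,0,0,0.116,0.387,0.03,1]]'
python3 - <<'E'
from h import *
m=ctrl.camera_model("wrist"); im=ctrl.snapshot("wrist"); cv2.imwrite("pics/w9.png",im)
print("expected lid px",proj(m,[[.529,.217,.05]]))
go([.529,.217,.079],-183.7)
E
```

```text
clock: 15.55
tool_pos: [0.5274, 0.2182, 0.2382]
orientation: [-179.9, -0.1, 176.4]
force: [-0.3, -0.6, -0.9]
opening: 0.0879
expected lid px [[249.75044002 190.52788922]]
turn [-0.0015 -0.0017  0.0009] shift [-0.0015  0.0002  0.1594] rows>= 3.8
```

View pics/w9.png

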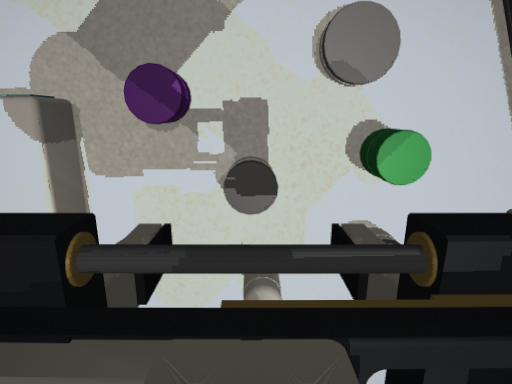

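```bash
python3 -m creep '[[0,0,0,0.001,0.001,0.04,1],[0,0,0,0.001,0.001,0.08,1],[0,0,0,0.001,0.001,0.12,1],[0,0,0,0.001,0.001,0.15,1],[0,0,0,0.001,0.001,0.159,1],[0,0,0,0.001,0.001,0.159,1],[0,0,0,0.001,0.001,0.159,0],[0,0,0,0.001,0.001,0.159,0],[0,0,0,0.001,0.001,0.159,0],[0,0,0,0.001,0.001,0.159,0],[0,0,0,0.001,0.001,0.159,0],[0,0,0,0.001,0.001,0.159,0]]'
python3 -m creep '[[0,0,0,0,0,0,0],[0,0,0,0,0,0,0],[0,0,0,0,0,0,0],[0,0,0,0,0,0,0]]'
python3 -m creep '[[0,0,0,0,0,-0.04,0],[0,0,0,0,0,-0.08,0],[0,0,0,0,0,-0.12,0],[0,0,0,0,0,-0.16,0],[0,0,0,0,0,-0.18,0],[0,0,0,0,0,-0.18,0]]'
python3 - <<'E'
from h import *
print(ctrl.get_obs()["force"])
go([.6239,-.0931,.26],-183.75)
E
```

```text
clock: 16.6
tool_pos: [0.5277, 0.2182, 0.0815]
orientation: [179.9, 0.1, 176.3]
force: [-1.0, -2.6, 2.2]
opening: 0.0529
clock: 16.93
tool_pos: [0.5277, 0.2181, 0.0814]
orientation: [180.0, 0.0, 176.3]
force: [-2.3, -0.5, 6.9]
opening: 0.0513
clock: 17.43
tool_pos: [0.5293, 0.219, 0.2664]
orientation: [179.7, 0.4, 176.3]
force: [1.1, 0.0, -1.4]
opening: 0.0518
[ 1.0593693   0.01675474 -1.40746359]
turn [0.0056 0.0072 0.001 ] shift [-0.1145 -0.3054  0.0056] rows>= 7.8
```

```bash
python3 -m creep '[[0,0,0,-0.1145,-0.3054,0.004,0],[0,0,0,-0.1145,-0.3054,0.004,0],[0,0,0,-0.1145,-0.3054,0.004,0],[0,0,0,-0.1145,-0.3054,0.004,0],[0,0,0,-0.1145,-0.3054,0.004,0],[0,0,0,-0.1145,-0.3054,0.004,0],[0,0,0,-0.1145,-0.3054,0.004,0],[0,0,0,-0.1145,-0.3054,0.004,0],[0,0,0,-0.1145,-0.3054,0.004,0],[0,0,0,-0.1145,-0.3054,0.004,0],[0,0,0,-0.1145,-0.3054,0.004,0]]'
python3 - <<'E'
from h import *
m=ctrl.camera_model("wrist");cv2.imwrite("pics/w10.png",ctrl.snapshot("wrist"))
go([.6239,-.0931,.1635],-183.75)
E
```

```text
clock: 18.35
tool_pos: [0.6213, -0.0945, 0.2553]
orientation: [180.0, -0.1, 176.2]
force: [0.1, -0.2, -1.2]
opening: 0.0512
turn [ 0.0001 -0.0013  0.0004] shift [-0.0026  0.0008  0.0923] rows>= 2.2
```

View pics/w10.png

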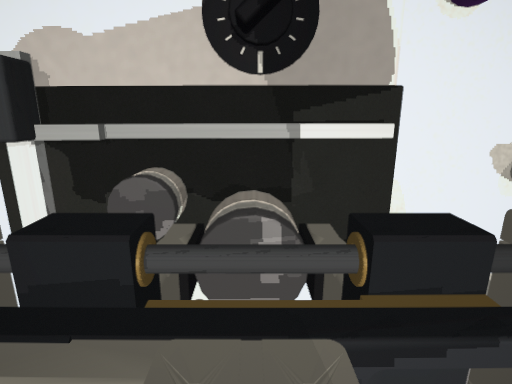

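```bash
python3 -m creep '[[0,0,0,-0.002,0.001,0.04,0],[0,0,0,-0.002,0.001,0.075,0],[0,0,0,-0.002,0.001,0.088,0],[0,0,0,-0.002,0.001,0.092,0],[0,0,0,-0.002,0.001,0.092,0],[0,0,0,-0.002,0.001,0.092,0]]'
python3 -m creep '[[0,0,0,0,0,0.001,0],[0,0,0,0,0,0.002,0],[0,0,0,0,0,0.002,0],[0,0,0,0,0,0.002,0]]'
```

```text
clock: 18.9
tool_pos: [0.6246, -0.0925, 0.1657]
orientation: [-180.0, 0.1, 176.4]
force: [-0.6, -0.8, -1.2]
opening: 0.0517
clock: 19.23
tool_pos: [0.6241, -0.0934, 0.1632]
orientation: [180.0, 0.1, 176.3]
force: [0.4, -0.3, -2.0]
opening: 0.0514
```

```bash
python3 -m creep '[[0,0,0,0,0,0.001,0],[0,0,0,0,0,0.002,0],[0,0,0,0,0,0.002,0],[0,0,0,0,0,0.002,0]]'
```

```text
clock: 19.57
tool_pos: [0.6241, -0.0935, 0.1614]
orientation: [-180.0, 0.0, 176.3]
force: [-2.2, 0.7, 5.8]
opening: 0.0517
```

```bash
python3 -m creep '[[0,0,0,0,0,0,0.7],[0,0,0,0,0,0,0.7],[0,0,0,0,0,0,0.7],[0,0,0,0,0,0,0.7],[0,0,0,0,0,-0.03,0.7],[0,0,0,0,0,-0.07,0.7],[0,0,0,0,0,-0.11,0.7],[0,0,0,0,0,-0.11,1]]'
python3 - <<'E'
from h import *
cv2.imwrite("pics/w11.png",ctrl.snapshot("wrist"))
go([.616,.348,.24],-90)
E
```

```text
clock: 20.23
tool_pos: [0.6273, -0.0939, 0.2796]
orientation: [-180.0, 0.7, 176.3]
force: [1.0, -0.5, 1.4]
opening: 0.0644
turn [-0.0067  0.0073 -1.6354] shift [0.0389 0.4399 0.0358] rows>= 13.1
```

View pics/w11.png

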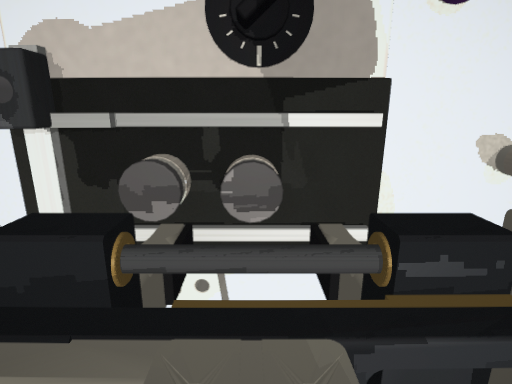

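```bash
python3 -m creep '[[0,0,-1.635,0.039,0.44,0.035,1],[0,0,-1.635,0.039,0.44,0.035,1],[0,0,-1.635,0.039,0.44,0.035,1],[0,0,-1.635,0.039,0.44,0.035,1],[0,0,-1.635,0.039,0.44,0.035,1],[0,0,-1.635,0.039,0.44,0.035,1],[0,0,-1.635,0.039,0.44,0.035,1],[0,0,-1.635,0.039,0.44,0.035,1],[0,0,-1.635,0.039,0.44,0.035,1],[0,0,-1.635,0.039,0.44,0.035,1],[0,0,-1.635,0.039,0.44,0.035,1],[0,0,-1.635,0.039,0.44,0.035,1]]'
python3 - <<'E'
from h import *
go([.616,.348,.24],-90)
E
```

```text
clock: 21.28
tool_pos: [0.6126, 0.3532, 0.2331]
orientation: [179.9, -0.1, -97.2]
force: [0.2, -0.0, -0.2]
opening: 0.0878
turn [ 0.0014 -0.001  -0.1258] shift [ 0.0048 -0.004  -0.0069] rows>= 1.0
```

```bash
python3 -m creep '[[0,0,-0.125,0.003,-0.003,-0.003,1],[0,0,-0.125,0.003,-0.003,-0.003,1],[0,0,-0.125,0.003,-0.003,-0.003,1]]'
python3 - <<'E'
from h import *
m=ctrl.camera_model("wrist"); im=ctrl.snapshot("wrist"); cv2.imwrite("pics/w12.png",im)
print("expected lid px",proj(m,[[.617,.349,.05]]))
go([.617,.349,.0805],-90)
E
```

```text
clock: 21.53
tool_pos: [0.6161, 0.3447, 0.2379]
orientation: [180.0, -0.0, -90.9]
force: [0.7, 0.5, -0.2]
opening: 0.0872
expected lid px [[249.83317355 192.48214162]]
turn [ 0.0006 -0.0003 -0.0161] shift [-0.0045 -0.0009  0.1575] rows>= 3.8
```

View pics/w12.png

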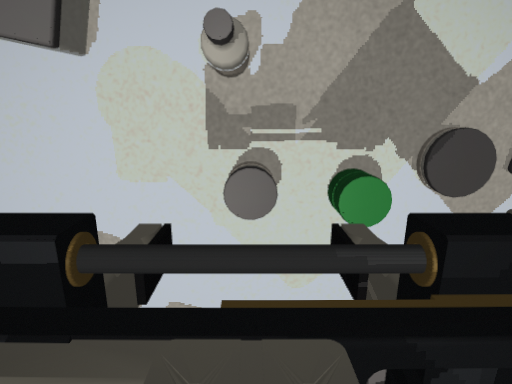

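```bash
python3 -m creep '[[0,0,0,-0.002,0,0.04,1],[0,0,0,-0.003,0,0.08,1],[0,0,0,-0.003,0,0.12,1],[0,0,0,-0.003,0,0.15,1],[0,0,0,-0.003,0,0.158,1],[0,0,0,-0.003,0,0.158,1],[0,0,0,-0.003,0,0.158,0],[0,0,0,-0.003,0,0.158,0],[0,0,0,-0.003,0,0.158,0],[0,0,0,-0.003,0,0.158,0],[0,0,0,-0.003,0,0.158,0],[0,0,0,-0.003,0,0.158,0]]'
python3 -m creep '[[0,0,0,0,0,0,0],[0,0,0,0,0,0,0],[0,0,0,0,0,0,0],[0,0,0,0,0,0,0]]'
python3 -m creep '[[0,0,0,0,0,-0.04,0],[0,0,0,0,0,-0.08,0],[0,0,0,0,0,-0.12,0],[0,0,0,0,0,-0.16,0],[0,0,0,0,0,-0.18,0],[0,0,0,0,0,-0.18,0]]'
python3 - <<'E'
from h import *
print(ctrl.get_obs()["force"])
go([.6293,-.0103,.26],-3.75)
go([.6293,-.0103,.26],-183.75)
print(ctrl.get_obs()["joint_pos"])
E
```

```text
clock: 22.58
tool_pos: [0.6165, 0.348, 0.0816]
orientation: [-179.9, 0.1, -90.6]
force: [0.2, -1.1, -0.5]
opening: 0.0532
clock: 22.92
tool_pos: [0.6165, 0.348, 0.0815]
orientation: [-180.0, 0.0, -90.6]
force: [-1.7, 0.4, 6.1]
opening: 0.0514
clock: 23.42
tool_pos: [0.618, 0.3489, 0.2673]
orientation: [-179.6, 0.3, -90.6]
force: [1.1, 0.5, 0.1]
opening: 0.0517
[1.13134529 0.53257352 0.13340436]
turn [-1.0400e-02 -1.3000e-03 -1.5157e+00] shift [ 0.3591 -0.015   0.0054] rows>= 12.1
turn [-1.3000e-03  1.0600e-02  1.6258e+00] shift [ 0.3591 -0.015   0.0054] rows>= 13.0
[ 45.16458122  24.32668461   3.14279097   0.09434138 -68.27856248
 -45.7948786 ]
```

```bash
python3 -m creep '[[0,0,1.626,0.359,-0.015,0.004,0],[0,0,1.626,0.359,-0.015,0.004,0],[0,0,1.626,0.359,-0.015,0.004,0],[0,0,1.626,0.359,-0.015,0.004,0],[0,0,1.626,0.359,-0.015,0.004,0],[0,0,1.626,0.359,-0.015,0.004,0],[0,0,1.626,0.359,-0.015,0.004,0],[0,0,1.626,0.359,-0.015,0.004,0],[0,0,1.626,0.359,-0.015,0.004,0],[0,0,1.626,0.359,-0.015,0.004,0],[0,0,1.626,0.359,-0.015,0.004,0],[0,0,1.626,0.359,-0.015,0.004,0]]'
python3 - <<'E'
from h import *
go([.6293,-.0103,.26],-183.75)
E
```

```text
clock: 24.42
tool_pos: [0.6267, -0.0124, 0.2554]
orientation: [180.0, -0.1, -177.0]
force: [-0.2, -0.1, -1.9]
opening: 0.0517
turn [-0.     -0.0017  0.1171] shift [-0.0027  0.002  -0.0046] rows>= 0.9
```

```bash
python3 -m creep '[[0,0,0.117,-0.001,0.001,0,0],[0,0,0.117,-0.001,0.001,0,0],[0,0,0.117,-0.001,0.001,0,0],[0,0,0.117,-0.001,0.001,0,0]]'
python3 - <<'E'
from h import *
cv2.imwrite("pics/w13.png",ctrl.snapshot("wrist"))
go([.6293,-.0103,.1645],-183.75)
E
```

```text
clock: 24.75
tool_pos: [0.628, -0.0103, 0.256]
orientation: [-180.0, -0.0, 177.0]
force: [0.1, 0.0, -1.8]
opening: 0.0512
turn [-0.0001 -0.0006  0.0116] shift [-0.0013  0.      0.0916] rows>= 2.2
```

View pics/w13.png

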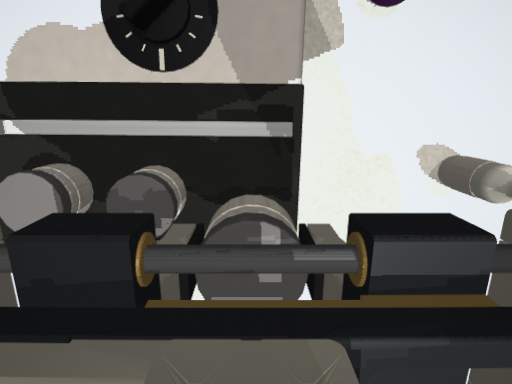

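```bash
python3 -m creep '[[0,0,0.01,-0.001,0,0.04,0],[0,0,0.01,-0.001,0,0.075,0],[0,0,0.01,-0.001,0,0.088,0],[0,0,0.01,-0.001,0,0.092,0],[0,0,0.01,-0.001,0,0.092,0],[0,0,0.01,-0.001,0,0.092,0]]'
python3 -m creep '[[0,0,0,0,0,0.001,0],[0,0,0,0,0,0.002,0],[0,0,0,0,0,0.003,0],[0,0,0,0,0,0.003,0]]'
```

```text
clock: 25.3
tool_pos: [0.6299, -0.0102, 0.1652]
orientation: [-180.0, 0.1, 176.2]
force: [0.5, 0.1, -0.4]
opening: 0.0519
clock: 25.63
tool_pos: [0.6293, -0.0103, 0.1619]
orientation: [180.0, 0.0, 176.2]
force: [-0.1, -0.7, -1.5]
opening: 0.0518
```

```bash
python3 -m creep '[[0,0,0,0,0,0.0008,0],[0,0,0,0,0,0.0012,0],[0,0,0,0,0,0.0012,0]]'
python3 -m creep '[[0,0,0,0,0,0,0.7],[0,0,0,0,0,0,0.7],[0,0,0,0,0,0,0.7],[0,0,0,0,0,0,0.7],[0,0,0,0,0,-0.03,0.7],[0,0,0,0,0,-0.07,0.7],[0,0,0,0,0,-0.11,0.7],[0,0,0,0,0,-0.14,1],[0,0,0,0,0,-0.18,1],[0,0,0,0,0,-0.18,1]]'
python3 - <<'E'
from h import *
cv2.imwrite("pics/w14.png",ctrl.snapshot("wrist"))
k=[.591-.051*.9979-.150*.0654,-.136+.051*.0654-.150*.9979]
print(k); go([k[0],k[1],.31],-39)
E
```

```text
clock: 25.88
tool_pos: [0.6294, -0.0103, 0.1615]
orientation: [-180.0, 0.1, 176.2]
force: [-2.2, 0.6, 6.2]
opening: 0.0518
clock: 26.72
tool_pos: [0.6318, -0.0107, 0.3494]
orientation: [179.9, 0.7, 176.2]
force: [1.2, 0.3, 1.7]
opening: 0.0762
[0.5302971, -0.2823496]
turn [-0.0101  0.0057 -2.5278] shift [ 0.0825 -0.2782  0.0344] rows>= 20.2
```

View pics/w14.png

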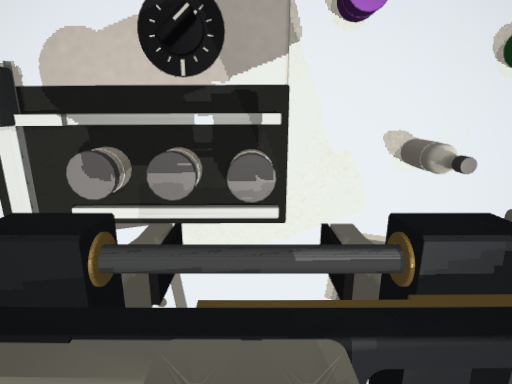

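```bash
python3 -m creep '[[0,0,-0.125,0.01,-0.03,0,1],[0,0,-0.25,0.02,-0.06,0,1],[0,0,-0.375,0.03,-0.09,0,1],[0,0,-0.5,0.04,-0.12,0,1],[0,0,-0.625,0.05,-0.15,0,1],[0,0,-0.75,0.06,-0.18,0,1],[0,0,-0.875,0.07,-0.21,0,1],[0,0,-1,0.08,-0.24,0,1],[0,0,-1.125,0.082,-0.27,0.01,1],[0,0,-1.25,0.082,-0.278,0.02,1],[0,0,-1.375,0.082,-0.278,0.03,1],[0,0,-1.5,0.082,-0.278,0.034,1]]'
python3 -m creep '[[0,0,-0.125,0,0,0,1],[0,0,-0.25,0,0,0,1],[0,0,-0.375,0,0,0,1],[0,0,-0.5,0,0,0,1],[0,0,-0.625,0,0,0,1],[0,0,-0.75,0,0,0,1],[0,0,-0.875,0,0,0,1],[0,0,-1,0,0,0,1],[0,0,-1.028,0,0,0,1],[0,0,-1.028,0,0,0,1]]'
python3 - <<'E'
from h import *
m=ctrl.camera_model("wrist"); cv2.imwrite("pics/w15.png",ctrl.snapshot("wrist"))
print(proj(m,[[.5303,-.2823,.191]]))
go([.5303,-.2823,.231],-39)
E
```

```text
clock: 27.77
tool_pos: [0.5276, -0.283, 0.3038]
orientation: [179.8, 0.0, -97.7]
force: [0.5, 0.5, -0.8]
opening: 0.0877
clock: 28.6
tool_pos: [0.5285, -0.2821, 0.3055]
orientation: [180.0, 0.1, -38.9]
force: [0.1, -0.5, -0.4]
opening: 0.0879
[[249.82365637 209.86912494]]
turn [ 0.0004  0.0009 -0.0013] shift [ 0.0015 -0.001   0.0746] rows>= 1.8
```

View pics/w15.png

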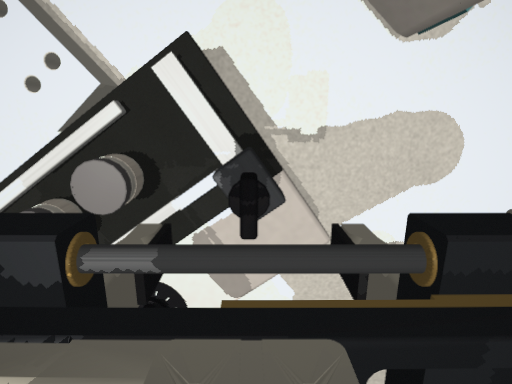

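```bash
python3 -m creep '[[0,0,0,0.001,-0.001,0.03,1],[0,0,0,0.001,-0.001,0.06,1],[0,0,0,0.001,-0.001,0.074,1],[0,0,0,0.001,-0.001,0.074,0],[0,0,0,0.001,-0.001,0.074,0],[0,0,0,0.001,-0.001,0.074,0],[0,0,0,0.001,-0.001,0.074,0],[0,0,0,0.001,-0.001,0.074,0],[0,0,0,0.001,-0.001,0.074,0],[0,0,0,0.001,-0.001,0.074,0],[0,0,0,0.001,-0.001,0.074,0],[0,0,0,0.001,-0.001,0.074,0]]'
python3 -m creep '[[0,0,0,0,0,0,0],[0,0,0,0,0,0,0],[0,0,0,0,0,0,0],[0,0,0,0,0,0,0],[0,0,0,0,0,0,0],[0,0,0,0,0,0,0]]'
python3 - <<'E'
from h import *
o=ctrl.get_obs();print(o["force"],o["moment"])
y=np.radians(-3.75);d=np.array([np.cos(y),np.sin(y),0])
for s in(.01,.035,.045): go(o["tool_pos"]+d*s)
E
```

```text
clock: 29.65
tool_pos: [0.5302, -0.2821, 0.2325]
orientation: [-180.0, -0.0, -39.0]
force: [0.1, -0.2, -0.3]
opening: 0.0331
clock: 30.15
tool_pos: [0.5303, -0.2816, 0.2323]
orientation: [-180.0, 0.0, -39.0]
force: [0.3, 4.7, 1.2]
opening: 0.0129
[0.32006255 4.65395397 1.15580928] [ 1.777132   -0.12535171  0.08517487]
turn [0. 0. 0.] shift [ 0.0082 -0.0058  0.    ] rows>= 0.2
turn [0. 0. 0.] shift [ 0.0286 -0.0202  0.    ] rows>= 0.8
turn [0. 0. 0.] shift [ 0.0368 -0.026   0.    ] rows>= 1.1
```

```bash
python3 -m creep '[[0,0,0,0.002,-0.0014,0,0],[0,0,0,0.0045,-0.0032,0,0],[0,0,0,0.007,-0.0049,0,0],[0,0,0,0.0095,-0.0067,0,0],[0,0,0,0.012,-0.0085,0,0],[0,0,0,0.0145,-0.0102,0,0],[0,0,0,0.0165,-0.0117,0,0],[0,0,0,0.0185,-0.0131,0,0],[0,0,0,0.0205,-0.0145,0,0],[0,0,0,0.0225,-0.0159,0,0],[0,0,0,0.0245,-0.0173,0,0],[0,0,0,0.0265,-0.0187,0,0]]'
python3 - <<'E'
from h import *
o=ctrl.get_obs();print(o["force"],o["moment"])
cv2.imwrite("pics/s16.png",ctrl.snapshot("scene"))
cv2.imwrite("pics/w16.png",ctrl.snapshot("wrist"))
E
```

```text
clock: 31.15
tool_pos: [0.5618, -0.2837, 0.2323]
orientation: [180.0, 0.1, -39.0]
force: [-3.6, 6.3, 3.9]
opening: 0.0131
[-3.61203014  6.29067565  3.92668162] [2.3396672  1.39494029 0.10448277]
```

View pics/s16.png

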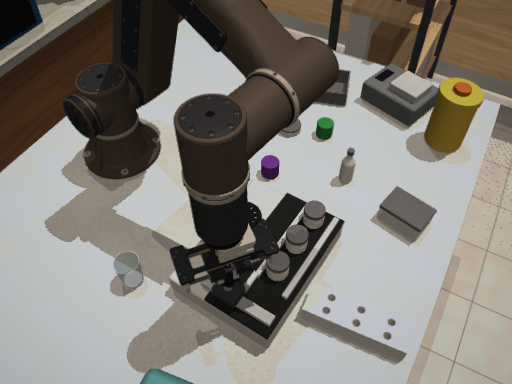

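```bash
python3 -m creep '[[0,0,0,0.001,-0.0007,0,0],[0,0,0,0.002,-0.0014,0,0],[0,0,0,0.003,-0.0021,0,0],[0,0,0,0.004,-0.0028,0,0],[0,0,0,0.005,-0.0035,0,0],[0,0,0,0.006,-0.0042,0,0],[0,0,0,0.007,-0.0049,0,0],[0,0,0,0.007,-0.0049,0,0]]'
python3 -m creep '[[0,0,0,0.0008,-0.0006,0,0],[0,0,0,0.0016,-0.0012,0,0],[0,0,0,0.0016,-0.0012,0,0]]'
```

```text
clock: 31.92
tool_pos: [0.5705, -0.2843, 0.2323]
orientation: [180.0, 0.1, -39.0]
force: [-2.9, 5.8, 3.4]
opening: 0.0126
clock: 32.17
tool_pos: [0.5724, -0.2844, 0.2323]
orientation: [180.0, 0.1, -39.0]
force: [-3.6, 7.1, 3.1]
opening: 0.0127
```

```bash
for i in 1 ; do python3 -m creep '[[0,0,0,0.0008,-0.0006,0,0],[0,0,0,0.0008,-0.0006,0,0],[0,0,0,0.0008,-0.0006,0,0]]'; done
python3 -m creep '[[0,0,0,0.0008,-0.0006,0,0],[0,0,0,0.0008,-0.0006,0,0],[0,0,0,0.0008,-0.0006,0,0]]'
python3 -m creep '[[0,0,0,0.0008,-0.0006,0,0],[0,0,0,0.0008,-0.0006,0,0],[0,0,0,0.0008,-0.0006,0,0]]'
```

```text
clock: 32.42
tool_pos: [0.5734, -0.2844, 0.2323]
orientation: [180.0, 0.1, -39.0]
force: [-2.6, 5.2, 3.6]
opening: 0.0128
clock: 32.67
tool_pos: [0.5744, -0.2845, 0.2323]
orientation: [180.0, 0.1, -39.0]
force: [-3.3, 5.5, 4.4]
opening: 0.0127
clock: 32.92
tool_pos: [0.5754, -0.2846, 0.2323]
orientation: [180.0, 0.1, -39.0]
force: [-3.2, 5.1, 4.5]
opening: 0.0127
```

```bash
python3 -m creep '[[0,0,0,0.0008,-0.0006,0,0],[0,0,0,0.0008,-0.0006,0,0],[0,0,0,0.0008,-0.0006,0,0]]'
python3 -m creep '[[0,0,0,0.0008,-0.0006,0,0],[0,0,0,0.0008,-0.0006,0,0],[0,0,0,0.0008,-0.0006,0,0]]'
python3 -m creep '[[0,0,0,0.0008,-0.0006,0,0],[0,0,0,0.0008,-0.0006,0,0],[0,0,0,0.0008,-0.0006,0,0]]'
python3 -c "
from h import *
cv2.imwrite('pics/w17.png',ctrl.snapshot('wrist'));im=ctrl.snapshot('scene');cv2.imwrite('pics/s17.png',cv2.resize(im[170:350,180:380],None,fx=3.3,fy=3.3,interpolation=2))"
```

```text
clock: 33.17
tool_pos: [0.576, -0.2846, 0.2323]
orientation: [179.9, 0.1, -39.0]
force: [-4.0, 5.0, 4.7]
opening: 0.0127
clock: 33.42
tool_pos: [0.5762, -0.2846, 0.2323]
orientation: [179.9, 0.2, -39.0]
force: [-7.2, 6.8, 7.3]
opening: 0.0129
clock: 33.67
tool_pos: [0.5764, -0.2847, 0.2322]
orientation: [179.8, 0.3, -39.0]
force: [-9.5, 7.6, 9.0]
opening: 0.0126
```

View pics/s17.png

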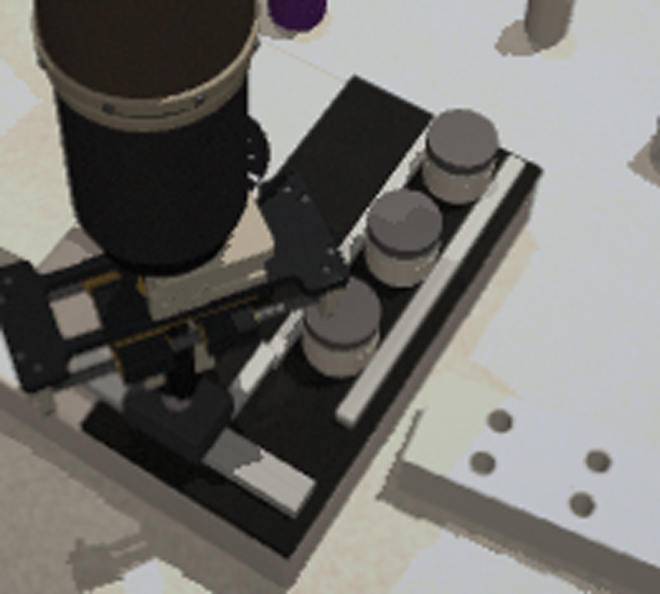

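View pics/w17.png

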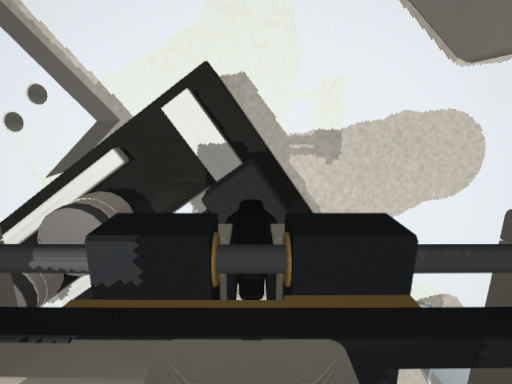

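```bash
python3 -m creep '[[0,0,0.1,0,0,0,0],[0,0,0.22,0,0,0,0],[0,0,0.34,0,0,0,0],[0,0,0.46,0,0,0,0],[0,0,0.58,0,0,0,0],[0,0,0.7,0,0,0,0],[0,0,0.8,0,0,0,0],[0,0,0.9,0,0,0,0],[0,0,1,0,0,0,0],[0,0,1.1,0,0,0,0],[0,0,1.2,0,0,0,0],[0,0,1.3,0,0,0,0]]'
python3 -m creep '[[0,0,0.1,0,0,0,0],[0,0,0.2,0,0,0,0],[0,0,0.3,0,0,0,0],[0,0,0.35,0,0,0,0],[0,0,0.35,0,0,0,0],[0,0,0.35,0,0,0,0]]'
python3 - <<'E'
from h import *
o=ctrl.get_obs();print(o["force"],o["moment"],o["orientation"],o["opening"])
E
```

```text
clock: 34.77
tool_pos: [0.5761, -0.2847, 0.2323]
orientation: [179.6, -0.1, -113.8]
force: [-10.6, 7.1, 10.2]
opening: 0.0127
clock: 35.27
tool_pos: [0.576, -0.2846, 0.2324]
orientation: [179.7, -0.2, -133.6]
force: [-11.5, 7.2, 10.0]
opening: 0.0127
[-11.47843664   7.17509214   9.95031199] [ 2.82431058  4.04057153 -0.08240448] [ 179.68144273   -0.18987598 -133.5970533 ] 0.012699837098568718
```

```bash
python3 -m creep '[[0,0,0,0,0,0,0.6],[0,0,0,0,0,0,0.6],[0,0,0,0,0,0,0.6],[0,0,0,0,0,0,0.6],[0,0,0,0,0,0,0.6],[0,0,0,0,0,-0.03,0.8],[0,0,0,0,0,-0.07,1],[0,0,0,0,0,-0.11,1],[0,0,0,0,0,-0.11,1],[0,0,0,0,0,-0.11,1]]'
python3 - <<'E'
from h import *
m=ctrl.camera_model("wrist"); im=ctrl.snapshot("wrist"); np.save("pics/w18m.npy",m,allow_pickle=True);cv2.imwrite("pics/w18.png",im)
cv2.imwrite('pics/w18c.png',cv2.resize(im[120:250,170:330],None,fx=4,fy=4,interpolation=2))
E
```

```text
clock: 36.1
tool_pos: [0.5801, -0.2855, 0.3457]
orientation: [-179.7, 0.2, -133.5]
force: [-0.2, -0.7, -0.5]
opening: 0.0743
```

View pics/w18.png

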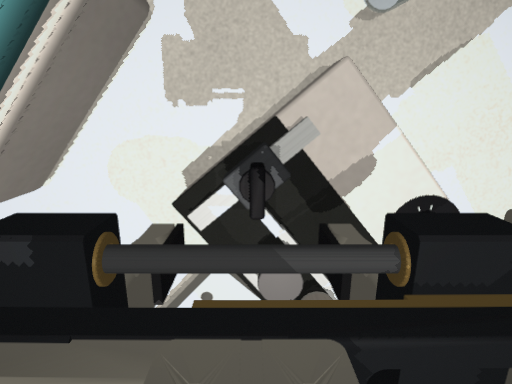

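View pics/w18c.png

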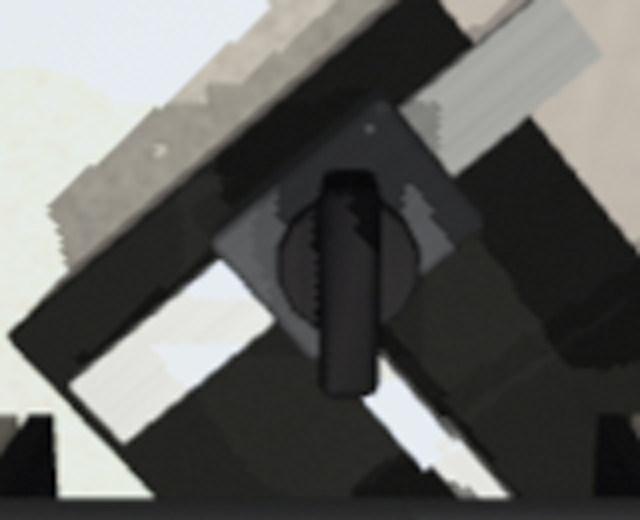

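```bash
python3 - <<'E'
from h import *
go([.4745,-.0783,.25],-50)
E
```

```text
turn [-2.5000e-03 -1.0000e-04 -1.4583e+00] shift [-0.0775  0.2187  0.0931] rows>= 11.7
```

```bash
python3 -m creep '[[0,0,-0.12,-0.01,0.02,0,1],[0,0,-0.24,-0.02,0.05,0.01,1],[0,0,-0.36,-0.03,0.08,0.02,1],[0,0,-0.48,-0.04,0.11,0.03,1],[0,0,-0.6,-0.05,0.14,0.04,1],[0,0,-0.72,-0.06,0.17,0.05,1],[0,0,-0.84,-0.07,0.19,0.06,1],[0,0,-0.96,-0.0775,0.2187,0.07,1],[0,0,-1.08,-0.0775,0.2187,0.08,1],[0,0,-1.2,-0.0775,0.2187,0.09,1],[0,0,-1.32,-0.0775,0.2187,0.093,1],[0,0,-1.44,-0.0775,0.2187,0.093,0.6]]'
python3 -m creep '[[0,0,-0.018,0,0,0,0.6],[0,0,-0.018,0,0,0,0.6],[0,0,-0.018,0,0,0,0.6]]'
python3 - <<'E'
from h import *
m=ctrl.camera_model("wrist"); im=ctrl.snapshot("wrist"); np.save("pics/w19m.npy",m,allow_pickle=True);cv2.imwrite("pics/w19.png",im)
print(proj(m,[[.4745,-.0783,.0735],[.4745,-.0783,.112]]),ctrl.get_obs()["orientation"])
im=ctrl.snapshot("scene");cv2.imwrite("pics/s19.png",cv2.resize(im[150:340,160:370],None,fx=3.3,fy=3.3,interpolation=2))
im=ctrl.snapshot("top");cv2.imwrite("pics/t19.png",cv2.resize(im[100:235,225:395],None,fx=4.4,fy=4.4,interpolation=2))
E
```

```text
clock: 37.15
tool_pos: [0.4726, -0.0781, 0.2471]
orientation: [179.8, 0.1, -50.7]
force: [-0.3, -0.3, -0.6]
opening: 0.0849
clock: 37.4
tool_pos: [0.4737, -0.0784, 0.2489]
orientation: [180.0, 0.0, -50.2]
force: [0.1, -0.5, -0.2]
opening: 0.0662
[[250.27335333 190.56994296]
 [250.179802   202.47028666]] [ 1.79968711e+02  1.85217348e-02 -5.02050683e+01]
```

View pics/w19.png

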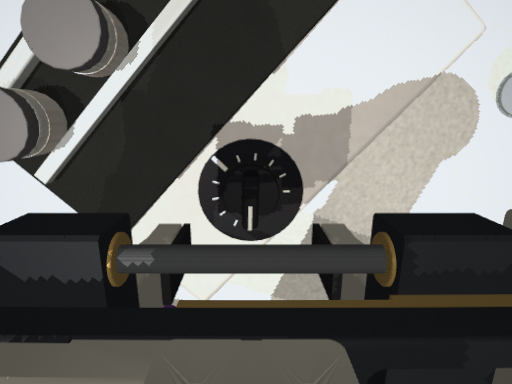

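View pics/s19.png

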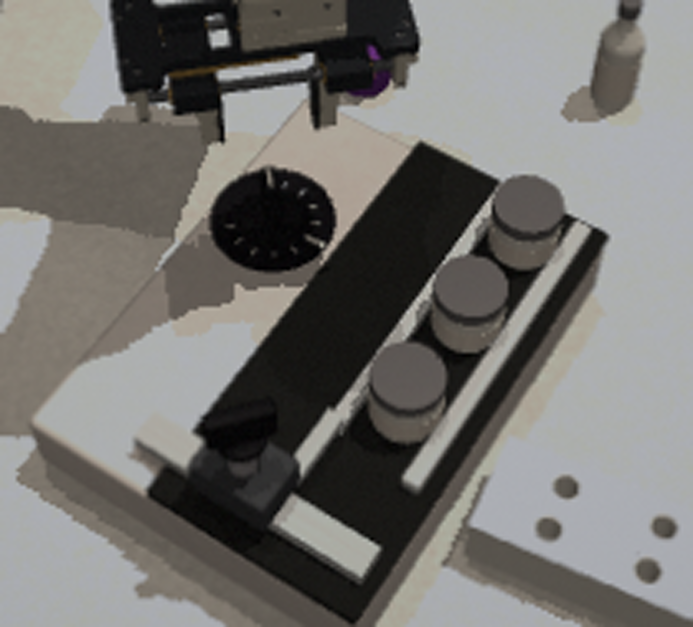

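View pics/t19.png

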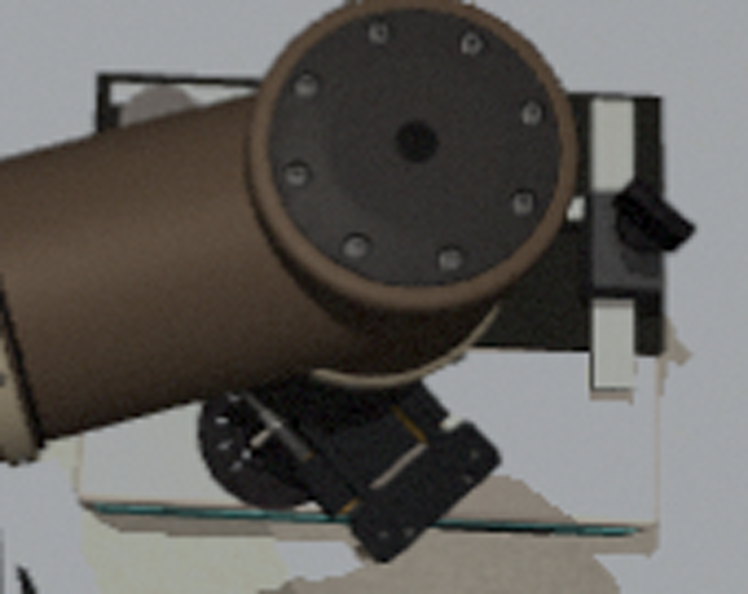

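```bash
python3 - <<'E'
from h import *
m=np.load("pics/w19m.npy",allow_pickle=True).item();im=cv2.imread("pics/w19.png");g=cv2.cvtColor(im,cv2.COLOR_BGR2GRAY)
c=np.array([250.3,190.6])
mask=((g>120)).astype(np.uint8); yy,xx=np.mgrid[:384,:512]; mask[np.hypot(xx-c[0],yy-c[1])>47]=0
n,l,st,ce=cv2.connectedComponentsWithStats(mask)
C=np.array([.4745,-.0783])
for i in range(1,n):
    if st[i,4]<8: continue
    z=.112 if np.linalg.norm(ce[i]-[250,217])<10 else .0735
    p=plane(m,[ce[i]],z)[0][:2]-C; 
    pts=np.argwhere(l==i)[:,::-1]; P=plane(m,pts,z)[:,:2]; v=cv2.fitLine(P.astype(np.float32),2,0,.01,.01).ravel()
    print(ce[i].round(1),st[i,4],"az",np.degrees(np.arctan2(p[1],p[0])).round(1),"r",np.linalg.norm(p).round(4),"line",np.degrees(np.arctan2(v[1],v[0])).round(1))
cv2.imwrite("pics/w19c.png",cv2.resize(im[125:250,185:320],None,fx=4.5,fy=4.5,interpolation=2))
go([.4745,-.0783,.149])
E
```

```text
[254.7 157. ] 9 az -57.5 r 0.0304 line -57.7
[237.8 158.1] 8 az -29.7 r 0.0312 line -29.6
[220.1 164.3] 59 az -2.1 r 0.0356 line -1.7
[270.9 162.4] 8 az -85.6 r 0.0312 line -87.2
[215.3 181.9] 15 az 25.5 r 0.0322 line 24.0
[286.  190.6] 12 az -140.3 r 0.0321 line 39.6
[215.1 198.1] 16 az 52.1 r 0.0326 line 52.8
[249.6 217.8] 98 az 127.5 r 0.0125 line -50.9
[222.1 212.9] 15 az 78.9 r 0.0333 line 80.5
[235.1 222.4] 17 az 104.9 r 0.0333 line -76.6
turn [0. 0. 0.] shift [ 0.0004 -0.0005  0.1003] rows>= 2.4
```

View pics/w19c.png

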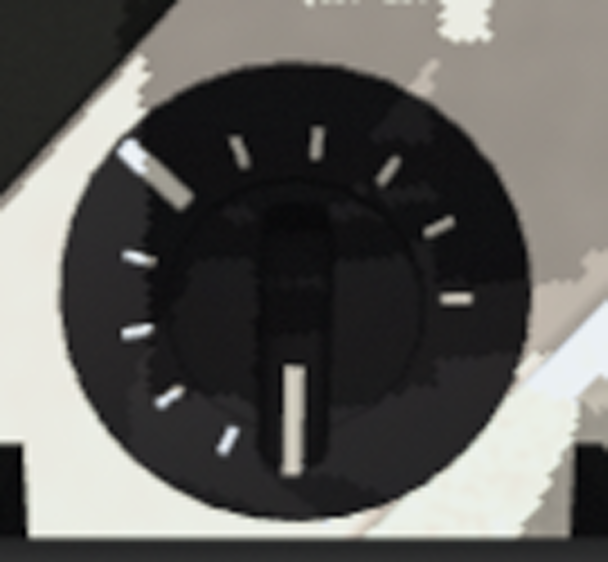

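```bash
python3 -m creep '[[0,0,0,0,0,0.03,0.6],[0,0,0,0,0,0.06,0.6],[0,0,0,0,0,0.085,0.6],[0,0,0,0,0,0.095,0.6],[0,0,0,0,0,0.1,0.6],[0,0,0,0,0,0.1,0.6],[0,0,0,0,0,0.1,0.6]]'
python3 -m creep '[[0,0,0,0,0,0,0],[0,0,0,0,0,0,0],[0,0,0,0,0,0,0],[0,0,0,0,0,0,0],[0,0,0,0,0,0,0],[0,0,0,0,0,0,0],[0,0,0,0,0,0,0],[0,0,0,0,0,0,0],[0,0,0,0,0,0,0],[0,0,0,0,0,0,0]]'
python3 -c "
from plant import ctrl;o=ctrl.get_obs();print(o['force'],o['moment'],o['orientation'],o['joint_pos'])"
```

```text
clock: 38.13
tool_pos: [0.4744, -0.0783, 0.1499]
orientation: [-180.0, -0.0, -50.0]
force: [-0.3, -0.7, 1.3]
opening: 0.0527
clock: 38.97
tool_pos: [0.4742, -0.0781, 0.1495]
orientation: [-180.0, -0.0, -50.0]
force: [0.9, 2.6, 1.0]
opening: 0.0127
[0.93191645 2.60560607 0.98488949] [ 0.76436176 -0.17504861 -0.00857431] [-1.79967155e+02 -1.29801725e-02 -5.00007846e+01] [ 1.41652471e+01  1.07951905e+01 -3.42020307e+01 -3.72116089e-03
 -4.49675601e+01  2.58366040e+01]
```

```bash
python3 -m creep '[[0,0,0.1,0,0,0,0],[0,0,0.21,0,0,0,0],[0,0,0.32,0,0,0,0],[0,0,0.43,0,0,0,0],[0,0,0.54,0,0,0,0],[0,0,0.65,0,0,0,0],[0,0,0.76,0,0,0,0],[0,0,0.87,0,0,0,0],[0,0,0.98,0,0,0,0],[0,0,1.09,0,0,0,0],[0,0,1.2,0,0,0,0],[0,0,1.3,0,0,0,0]]'
python3 -m creep '[[0,0,0.1,0,0,0,0],[0,0,0.21,0,0,0,0],[0,0,0.32,0,0,0,0],[0,0,0.43,0,0,0,0],[0,0,0.54,0,0,0,0],[0,0,0.65,0,0,0,0],[0,0,0.76,0,0,0,0],[0,0,0.87,0,0,0,0],[0,0,0.95,0,0,0,0],[0,0,1.0,0,0,0,0],[0,0,1.03,0,0,0,0],[0,0,1.03,0,0,0,0]]'
python3 -m creep '[[0,0,0,0,0,0,0],[0,0,0,0,0,0,0]]'
python3 -c "
from plant import ctrl;o=ctrl.get_obs();print(o['force'],o['moment'],o['orientation'])"
```

```text
clock: 39.97
tool_pos: [0.4731, -0.0781, 0.1495]
orientation: [179.9, -0.0, -124.8]
force: [-4.0, 5.2, 7.8]
opening: 0.0127
clock: 40.97
tool_pos: [0.4728, -0.0774, 0.1495]
orientation: [179.9, -0.1, 176.4]
force: [-6.3, 11.1, 10.2]
opening: 0.0133
clock: 41.13
tool_pos: [0.4728, -0.0774, 0.1495]
orientation: [179.9, -0.1, 176.5]
force: [-6.6, 9.9, 9.8]
opening: 0.0129
[-6.63715302  9.86433059  9.80620837] [4.0971907  2.48851668 0.03500928] [ 1.79930945e+02 -1.04958122e-01  1.76470695e+02]
```

```bash
python3 -m creep '[[0,0,0,0,0,0,0.5],[0,0,0,0,0,0,0.5],[0,0,0,0,0,0,0.5],[0,0,0,0,0,0,0.5],[0,0,0,0,0,0,0.5],[0,0,0,0,0,-0.03,0.5],[0,0,0,0,0,-0.07,0.5],[0,0,0,0,0,-0.11,0.5],[0,0,0,0,0,-0.15,0.5],[0,0,0,0,0,-0.18,0.5],[0,0,0,0,0,-0.18,0.5],[0,0,0,0,0,-0.18,0.5]]'
python3 - <<'E'
from h import *
m=ctrl.camera_model("wrist"); im=ctrl.snapshot("wrist"); np.save("pics/w20m.npy",m,allow_pickle=True);cv2.imwrite("pics/w20.png",im)
C=np.array([.4745,-.0783]);p=proj(m,[[*C,.0735]])[0];print(p)
x,y=p.astype(int);cv2.imwrite("pics/w20c.png",cv2.resize(im[y-45:y+45,x-50:x+50],None,fx=6,fy=6,interpolation=2))
E
```

```text
clock: 42.13
tool_pos: [0.4745, -0.0783, 0.3313]
orientation: [179.9, 0.2, 176.5]
force: [0.0, 0.3, -0.6]
opening: 0.0437
[250.37383996 173.44953115]
```

View pics/w20.png

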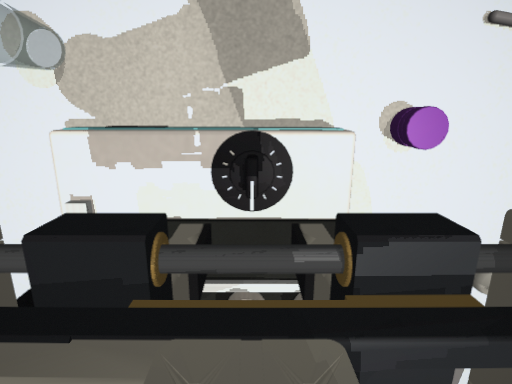

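View pics/w20c.png

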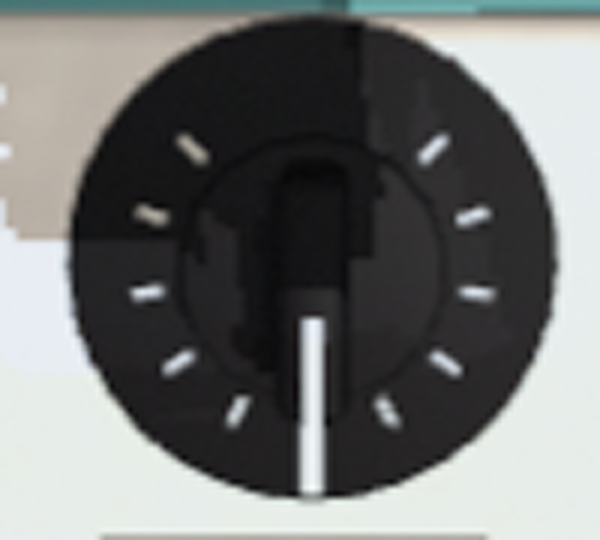

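The pointer covers the longest line. I'll clear the arm for a last check.

```bash
python3 -m creep '[[0,0,0,0,0.04,-0.02,0.5],[0,0,0,0,0.08,-0.04,0.5],[0,0,0,0,0.12,-0.05,0.5],[0,0,0,0,0.16,-0.05,0.5],[0,0,0,0,0.2,-0.05,0.5],[0,0,0,0.02,0.24,-0.05,0.5],[0,0,0,0.03,0.28,-0.05,0.5],[0,0,0,0.04,0.32,-0.05,0.5],[0,0,0,0.05,0.36,-0.05,0.5],[0,0,0,0.06,0.4,-0.05,0.5],[0,0,0,0.07,0.43,-0.05,0.5],[0,0,0,0.07,0.43,-0.05,0.5]]'
python3 - <<'E'
from h import *
t=ctrl.snapshot("top");s=ctrl.snapshot("scene");cv2.imwrite("pics/s21raw.png",s);cv2.imwrite("pics/t21raw.png",t)
cv2.imwrite("pics/s21.png",cv2.resize(s[100:340,160:400],None,fx=2.5,fy=2.5,interpolation=2));cv2.imwrite("pics/t21.png",cv2.resize(t[100:235,225:395],None,fx=4.4,fy=4.4,interpolation=2))
E
```

```text
clock: 43.18
tool_pos: [0.4288, 0.3599, 0.3763]
orientation: [-179.8, -0.1, 176.7]
force: [0.7, -1.7, -0.4]
opening: 0.0441
```

View pics/s21.png

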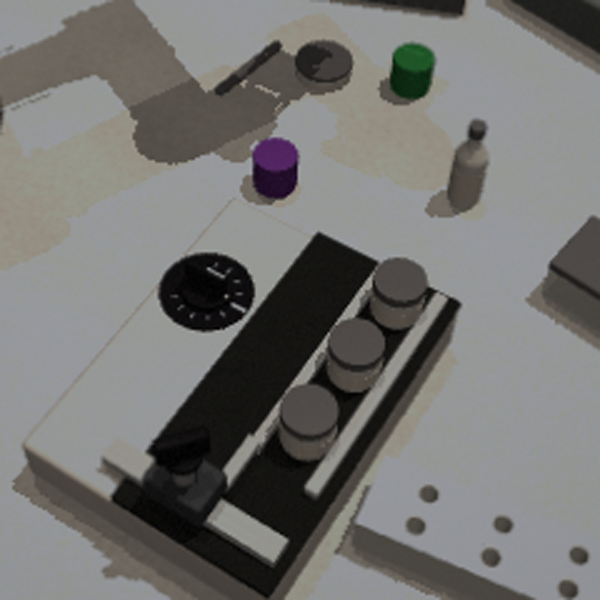

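View pics/t21.png

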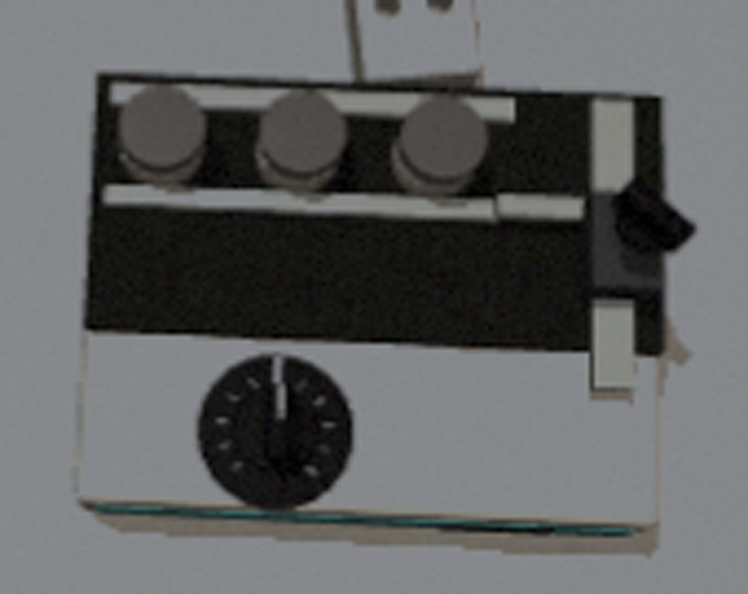

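View pics/t21raw.png

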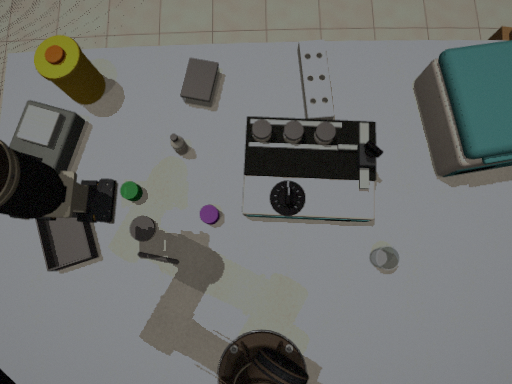

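```bash
python3 - <<'E'
from h import *
T=ctrl.camera_model("top");S=ctrl.camera_model("scene")
O=np.array([.591,-.136]);a=np.radians(-3.75);R=np.array([[np.cos(a),np.sin(a)],[-np.sin(a),np.cos(a)]])
t=lambda u,v:((u+.5)/4.4-.5+225,(v+.5)/4.4-.5+100); s=lambda u,v:((u+.5)/2.5-.5+160,(v+.5)/2.5-.5+100)
for u,v in [((162,126),(399,281)),((302,131),(356,343)),((443,137),(308,408))]:
    x,e=tri(T,t(*u),S,s(*v)); print("lid",x.round(4),np.round(e,4),"shaker",(R@(x[:2]-O)).round(4),"top@.13",(R@(plane(T,[t(*u)],.13)[0][:2]-O)).round(4))
for n,u in [("bar rear L",(220,189)),("bar rear R",(480,200)),("fence front R",(500,120)),("fence front L",(230,107))]:
    print(n,(R@(plane(T,[t(*u)],.092)[0][:2]-O)).round(4))
E
```

```text
lid [ 0.6496 -0.0112  0.1293] [0.0001 0.0001] shaker [0.0503 0.1283] top@.13 [0.05   0.1282]
lid [ 0.6447 -0.0939  0.1292] [0.0001 0.0001] shaker [0.0508 0.0456] top@.13 [0.0504 0.0455]
lid [ 0.6385 -0.1765  0.1317] [0.0002 0.0002] shaker [ 0.05   -0.0373] top@.13 [ 0.0505 -0.0377]
bar rear L [0.0242 0.0915]
bar rear R [ 0.0244 -0.0669]
fence front R [ 0.0759 -0.0787]
fence front L [0.0769 0.0873]
```

```bash
python3 -m creep '[[0,0,0,0,0,0,0.5],[0,0,0,0,0,0,0.5],[0,0,0,0,0,0,0.5],[0,0,0,0,0,0,0.5]]'; python3 -c "
from plant import ctrl;print(ctrl.close_job())"
```

```text
clock: 43.62
tool_pos: [0.4307, 0.3542, 0.3795]
orientation: [180.0, 0.0, 176.4]
force: [-0.2, -0.7, 0.5]
opening: 0.0438
the job is handed in; nothing more can be done
None
```

The shaker is set up as asked, and I handed the job in at about 43.6 s. I loosened the wing knob and drew the bar back to a gap of about 97 mm. I stood the three jars present (there was no fourth) in one row and pushed the bar up until it stopped against them. Then I tightened the knob and turned the speed dial to the longest line.

My last checks, all from the camera images:
- **Jars:** they stand upright with their lids at z of about 0.13 m. Their centres lie at shaker x of about 50 mm, against about 49 mm expected.
- **Bar:** the bar-to-fence gap measures about 52 mm, matching the jar diameter.
- **Wing knob:** it sits at about 2.27 rad, beyond the 1.8 where it counts as tight.
- **Speed dial:** the pointer lies exactly over the longest line.
- **Bench:** the dish, bottle, beaker, marker and the green and purple look-alikes appear where they were.

No check failed. The small disagreements were 1–3 mm between camera views and 1–2° between the dial-line and shaker-yaw estimates.

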